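Refit the drive key and pulley on a gearbox shaft

ROBOT

A 6-joint arm with a two-finger parallel gripper is mounted at the origin on the work surface. World frame = base frame: x ahead of the robot, y to its left, z up, the work surface at z = 0. Lengths are in mm, angles in rad, forces in N, time in s.
With the tool pointing down it reaches from about 300 to 825 mm from the base axis. Payload 5.4 kg.
Tool frame: the origin (TCP) lies midway between the tips of the shut fingers; the grasp point (between the pads) lies 19 mm behind it (bot.hold_point_z is the distance from the TCP to the grasp point, in mm); z points along the fingers, x is the direction in which the jaws open and shut, and the axes are right-handed (so a half turn about z gives the same grasp; the last joint's range is limited). The gripper opens to 92 mm and grips with 3 to 60 N. Pads are 20 mm wide; open, the fingers measure 128 mm over their backs; the gripper's body (75 mm by 189 mm) begins 69 mm behind the grasp point.
Start: joints at [0.998, 0.158, 1.597, -0, 1.386, -0.21], TCP at [204.072, 537.55, 214.601] pointing down, gripper open.
Joint ranges: [-2.91, 2.91], [-0.94, 2.29], [0.18, 2.7], [-1.29, 4.43], [0.17, 2.64], [-3, 3]. Speed limits (rad/s): [2.57, 2.57, 3.14, 3.14, 3.14, 3.14].

INTERFACE

Orientations are given as a unit quaternion [w, x, y, z].
In Python, from rig import bot gives the robot as it stands. The module is installed in compiled form; this text tells all that it offers.
- The arm moves only by the tool apply_moves, never from a script. Its argument "rows" is a list of rows, each a list of 5 numbers: the shift along the tool's x, y, z in m, then the turn about the tool's z in degrees, then the finger opening in m, from 0 to 0.0919. A call has 1 to 10 rows; each row is the pose to reach, as a shift and turn from the pose commanded when the call began, along the tool's axes at that moment; what a row does not reach only later rows make up. A row lasts 1/8 s, in which the tool goes at most 62.5 mm and 10.7 degrees, less where a joint would pass 70% of its speed; a pose out of reach is approached as far as the arm can. A call with a gripper value outside its range is refused whole. The fingers move at their own pace and stop on an object; "grip_force" is the grip in N (left out, the last holds). Time passes only in rows, so rows that repeat a pose let the fingers close. It gives the time, the measured TCP pose, the force and the opening at its end, in the units of the state.
- bot.read_state(): the state, without advancing time (a new reading comes with each control period).
- bot.grab_frame(name): name is "side" or "top" or "wrist"; returns (picture, depth): 420x560x3 uint8, red, green, blue; 420x560 float32, mm along the optical axis (not along the pixel's ray), 0 where there is no reading.
- bot.camera_params(name): a dict with "mtx" (3x3 intrinsics, pixels), "distortion" ([k1, k2, p1, p2, k3] as OpenCV has them; the pictures are not rectified), "extrinsics" (4x4, takes a point from world to camera coordinates); the wrist camera has in their place "hand_eye" (4x4, takes a point from camera to tool coordinates, whose origin is the TCP and whose axes are the tool frame's). Camera axes: x right, y down, z forward; pixel columns grow to the right and rows downward; lengths in mm; the calibration is good to about 2 mm. A picture is of the moment at which its call begins: read the wrist's pose just before it. camera_params takes no time and is no camera call.
- bot.hand_in(): hands the job in, once; it reports no verdict.
Trained networks look in the newest picture that a camera, given by its name, has taken for a name from the list of things; names that differ only in an ending like _2 or _b are one class to them, and where a whole thing is asked for, a point or a joint stands for the part that bears it (a point fixed in the world has none). Each returns a list of dicts, best first, with "confidence" (0 to 1); they miss things now and then, are a little off and sometimes report something else, mostly with a low value. They report only what shows in the picture. A call takes as long as a camera call. They do not tell look-alikes from the thing itself.
- bot.find_in(name, camera): "centre" ([column, row] in pixels, amid what is visible of it).
- bot.regions_of(name, camera): "mask" (420x560 bool, what is visible of it) and "centre" ([column, row] in pixels, amid what is visible of it).
- bot.landmark_of(name, camera): "centre" ([column, row] in pixels: a listed point, or the origin of a listed thing).
The state is a dict: "t": time; "qpos": joint angles; "dq": joint speeds; "tau": joint torques, N m; "eef_pos": TCP position; "orientation": TCP orientation; "contact_force": force on the tool from outside, world axes, zero at the start; "wrist_torque": the same for the moment, N m; "grip_width": finger opening in mm.
Only numpy, scipy, OpenCV 4.12 (cv2) and the standard library are available. Lean on these libraries where they do the work, as an engineer would, in place of code of your own. Each camera call takes 0.05 s, during which the arm holds its last target.

TASK

Take the long flat key from the wooden rack, feel for the slot in the gearbox's upright shaft and let the key drop right down into it; then slide the pulley on, boss up, with its keyway over the key, and press it fully home against the shaft's shoulder, pushing the stiff rubber seal ring down with it. Work by feel and gently: neither the key, the pulley nor the gripper may be forced hard (above about 40 N) against the gearbox or each other. Leave the other parts where they are, and let go of everything at the end.

Things in the scene. Friction and masses are not known exactly. Their poses are not given: they have to be found in the camera images.
- gearbox: Fixed green gearbox, foot plate 150 (along its x) x 130 mm, body 101 mm high; origin at the centre of its underside, z up. On its z axis stands a bare steel shaft, held still by a brake; the shaft's slot faces roughly along the gearbox's +x, but the shaft has stopped anywhere within 1.0 rad (57 degrees) either way of that about z, and this angle is not measured: see it or feel for it.
- shaft_end (a point): Centre of the shaft's upper end, 158 mm above the gearbox's origin (axes as the gearbox, not the shaft's slot). Shaft diameter 26 mm, end chamfered 1.3 mm. Along one side runs an open slot 9.2 mm wide, its floor 7 mm from the shaft axis, from this end down to the shoulder.
- shaft_shoulder (a point): On the shaft axis, on the shoulder: a flat disc of diameter 47 mm, 110 mm above the gearbox's origin. Fully home the pulley's underside lies on it, the pulley's centre 23 mm above this point and the shaft's end 2 mm out of the boss.
- pocket_floor (a point): On the shaft axis, 86 mm above the gearbox's origin, at the height of the floor of the blind pocket, 10.8 mm wide, in which the slot goes on 24 mm deep into the shoulder (outer wall 20.4 mm from the axis). The key stands home on this floor: its centre 34 mm above it and about 13.5 mm from the axis towards the slot, its top then 4 mm below the shaft's end. The last 10 to 20 mm it may drop by itself.
- seal_top (a point): On the shaft axis, at the top of the black rubber seal ring around the shoulder (inside diameter 49, outside 66 mm), at first 7 mm above the shoulder. The ring slides down stiffly (about 13 N) and stays where it is left; it carries the pulley's weight until it is pressed down flush with the shoulder.
- key_mid (a point): Centre (half-way up) of the loose steel key: a flat bar 8 mm (its y) x 12 mm (its x) x 68 mm (its z, upright), 50 g, both ends alike, chamfered 0.8 mm. It stands 22 mm deep in one of the rack's three holes, the tallest piece there. In the shaft its 8 mm goes across the slot and its 12 mm radially, about 6 mm of it standing out of the shaft.
- rack: Fixed wooden rack, 150 (its x) x 60 x 30 mm, origin at the centre of its underside; three holes 14 x 10 mm, 22 mm deep, along its x axis at -45, 0 and +45 mm. They hold the key, a shorter key of the same section (46 mm long) and a round pin (8 x 56 mm), in any order; the keys' 12 mm sides lie along the rack's x.
- pulley_mid (a point): Centre (on the bore axis, 23 mm above the underside) of the loose aluminium pulley, about 0.42 kg, on the bench boss up: grooved rim of diameter 84, 18 mm high from the underside; boss of diameter 52 up to 46 mm from the underside. Through bore of diameter 27.6 with one keyway 10 mm wide, out to 21.6 mm from the axis, on its +x side; underside edges chamfered 1 mm. z is up.
- short_key: The shorter flat key in the rack, 8 x 12 x 46 mm, origin at the centre of its lower end: leave it.
- round_pin: The round pin in the rack, diameter 8, 56 mm long, origin at the centre of its lower end: leave it.
- spacer: Loose plain steel spacer ring lying on the bench, outside diameter 52, bore 28, 22 mm high, no keyway, origin at the centre of its underside: leave it.
- spanner: Loose spanner lying on the bench, 190 mm long along its x: leave it.
- oil_can: Loose upright closed grey can, diameter 64, 130 mm high: leave it.
- bolt: Loose bolt standing on its hexagonal head, 50 mm high: leave it.
Mind the look-alikes: they are no part of the job. Of the things like the part that bears pulley_mid, leave any that is pink; of the rest the larger one is meant.

How it is judged:
By the outcome, as a careful person would: the job done as asked, in the order asked, and still so for the second after the job is handed in, with the robot touching nothing.
It also fails if it takes over 72 s, if anything falls off the work surface, if the arm or the gripper's body presses on something with over 40 N, if the wrist force passes 120 N, or if a joint passes its speed limit or range.

## Working session

There is one attempt and no reset: what is moved stays moved. The work goes in short steps, Python scripts to look and compute and a tool call to move; the robot and the scene stay as the last step left them, time stands still between calls to the robot, and variables do not carry over. Pictures are saved under pics/ and viewed, and the job is handed in when it is done.

Besides the shell and the picture viewer there is one more tool, called as name(argument=value, ...), one argument or row to a line, values as JSON. apply_moves: Moves the arm, as the interface text tells. Its arguments: {"type":"object","properties":{"rows":{"type":"array","items":{"type":"array","items":{"type":"number"}}},"grip_force":{"type":"number"}},"required":["rows"]}

```bash
mkdir -p pics; cat > h.py <<'E'
import numpy as np, cv2
from rig import bot
from scipy.spatial.transform import Rotation as R
def rot(q): return R.from_quat([q[1],q[2],q[3],q[0]]).as_matrix()
def T_wc(name,st=None):
    p=bot.camera_params(name)
    if name!='wrist': return np.linalg.inv(np.array(p['extrinsics']))
    T=np.eye(4);T[:3,:3]=rot(st['orientation']);T[:3,3]=st['eef_pos']
    return T@np.array(p['hand_eye'])
def cloud(name,depth,st=None):
    p=bot.camera_params(name);K=np.array(p['mtx'],float);D=np.array(p['distortion'],float)
    h,w=depth.shape
    g=np.stack(np.meshgrid(np.arange(w),np.arange(h)),-1).reshape(-1,1,2).astype(np.float64)
    n=cv2.undistortPoints(g,K,D).reshape(h,w,2)
    P=np.concatenate([n*depth[...,None],depth[...,None]],-1)
    T=T_wc(name,st)
    return P@T[:3,:3].T+T[:3,3]
def proj(name,X,st=None):
    p=bot.camera_params(name);K=np.array(p['mtx'],float);D=np.array(p['distortion'],float)
    T=np.linalg.inv(T_wc(name,st));X=np.atleast_2d(X).astype(float)
    return cv2.projectPoints(X,cv2.Rodrigues(T[:3,:3])[0],T[:3,3],K,D)[0].reshape(-1,2)
def ray(name,uv,z,st=None):
    p=bot.camera_params(name);K=np.array(p['mtx'],float);D=np.array(p['distortion'],float)
    n=cv2.undistortPoints(np.array(uv,float).reshape(-1,1,2),K,D).reshape(-1,2)
    T=T_wc(name,st);o=T[:3,3];d=np.c_[n,np.ones(len(n))]@T[:3,:3].T
    return o+d*((z-o[2])/d[:,2])[:,None]
def snap(name,tag):
    st=bot.read_state();im,d=bot.grab_frame(name)
    cv2.imwrite(f'pics/{tag}.png',im[...,::-1]);np.savez(f'pics/{tag}.npz',im=im,d=d,pos=st['eef_pos'],q=st['orientation'])
    return st,im,d
def load(tag):
    z=np.load(f'pics/{tag}.npz');return dict(eef_pos=z['pos'],orientation=z['q']),z['im'],z['d']
E
python3 - <<'E'
from h import *
for c in ['top','side','wrist']:
    st,im,d=snap(c,c+'0')
print(st)
for c in ['top','side']:
    p=bot.camera_params(c);print(c,np.round(T_wc(c),2).tolist(),p['mtx'])
print(bot.camera_params('wrist'))
print(bot.hold_point_z)
E
```

```text
{'t': 0.1, 'qpos': array([ 9.97951539e-01,  1.58993807e-01,  1.59807701e+00,  3.35790392e-06,
        1.38620568e+00, -2.10107089e-01]), 'dq': array([-2.81791900e-05, -1.60892911e-03, -3.78919605e-03, -7.94000683e-04,
       -4.24054750e-04, -1.11382065e-03]), 'tau': array([-3.44832943e-04, -3.86506748e+01, -3.22958922e+01,  7.02334335e-02,
        3.39700689e-02, -6.13130624e-05]), 'eef_pos': array([203.74440336, 537.09748378, 213.727681  ]), 'orientation': array([ 3.21616698e-04,  8.23053684e-01,  5.67962961e-01, -7.78072520e-04]), 'contact_force': array([-0.32168196, -0.50332018,  0.08599081]), 'wrist_torque': array([-0.02132149,  0.01023345, -0.03565741]), 'grip_width': 91.87721294685691}
top [[0.0, -0.99, 0.16, 464.77], [-1.0, 0.0, 0.01, -44.13], [-0.01, -0.16, -0.99, 947.76], [0.0, 0.0, 0.0, 1.0]] [[411.61279822   0.         282.44228696]
 [  0.         411.61279822 210.11952469]
 [  0.           0.           1.        ]]
side [[-0.97, -0.13, 0.21, 311.17], [-0.24, 0.49, -0.84, 998.78], [0.01, -0.86, -0.51, 757.5], [0.0, 0.0, 0.0, 1.0]] [[539.66716393   0.         290.94421859]
 [  0.         539.66716393 213.53979505]
 [  0.           0.           1.        ]]
{'mtx': array([[326.0090499 ,   0.        , 287.54923425],
       [  0.        , 326.0090499 , 204.64232086],
       [  0.        ,   0.        ,   1.        ]]), 'distortion': array([-0.04462573,  0.        ,  0.        ,  0.        ,  0.        ]), 'hand_eye': array([[ 9.99999564e-01,  8.43480643e-04,  4.01613180e-04,
         9.13064781e-01],
       [-9.24423037e-04,  9.55488745e-01,  2.95026107e-01,
        -8.40837529e+01],
       [-1.34888062e-04, -2.95026350e-01,  9.55489108e-01,
        -1.70269869e+02],
       [ 0.00000000e+00,  0.00000000e+00,  0.00000000e+00,
         1.00000000e+00]])}
18.700000000000003
```

View pics/top0.png

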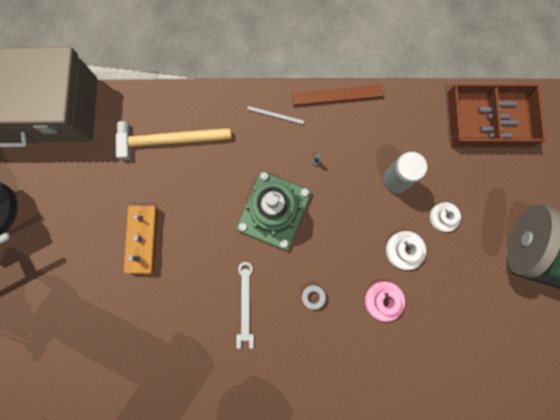

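View pics/side0.png

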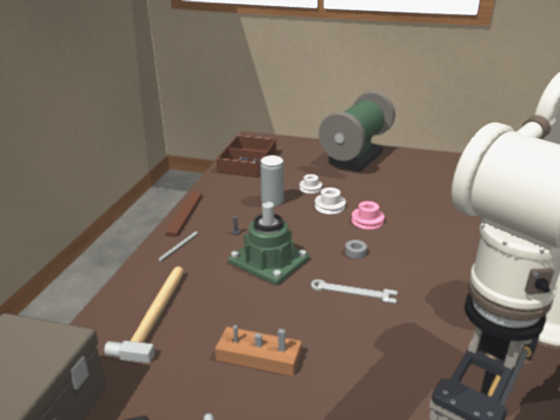

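View pics/wrist0.png

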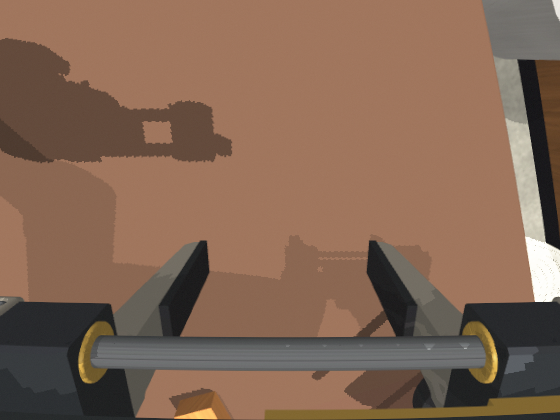

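The top picture shows the gearbox at (273,208), the rack at (140,240), and three pulleys: white (406,250), smaller white (445,217) and pink (385,301). I leave the pink one; of the two whites, (406,250) is larger and so the one meant. I'll confirm that in enlarged crops.

```bash
python3 - <<'E'
from h import *
def crop(im,c,r,s): 
    x,y=c; return cv2.resize(im[y-r:y+r,x-r:x+r],(s,s),interpolation=cv2.INTER_CUBIC)
_,t,dt=load('top0');_,s,ds=load('side0')
a=np.hstack([crop(t,(415,250),60,400),crop(t,(140,240),38,400)])
cv2.imwrite('pics/z1.png',a[...,::-1])
a=np.hstack([crop(t,(273,208),30,400),crop(s,(258,340),50,400)])
cv2.imwrite('pics/z2.png',a[...,::-1])
C=cloud('top',dt);
for c in [(406,250),(445,217),(385,301),(273,208)]:
    x,y=c; P=C[y-30:y+31,x-30:x+31].reshape(-1,3)
    for lo,hi in [(12,24),(38,52),(100,113),(113,125),(150,170)]:
        m=(P[:,2]>lo)&(P[:,2]<hi)
        if m.sum()>5: 
            (cx,cy),r=cv2.minEnclosingCircle(P[m][:,:2].astype(np.float32));print(c,lo,m.sum(),P[m].mean(0).round(1),np.round([cx,cy,r],1))
for n in ['key_mid','pulley_mid','shaft_end','shaft_shoulder','gearbox','rack','short_key','round_pin','seal_top']:
  for cam in ['top','side']:
    r=bot.landmark_of(n,cam);print(n,cam,[(np.round(q['centre'],1).tolist(),round(q['confidence'],2)) for q in r[:4]])
print(bot.read_state()['t'])
E
```

```text
(406, 250) 12 621 [ 524.5 -315.4   18.1] [ 542.5 -338.8   70.5]
(406, 250) 38 333 [ 522.6 -318.    45.6] [ 522.4 -318.5   26.6]
(445, 217) 12 372 [ 590.5 -398.6   15.5] [ 577.6 -393.8   61.4]
(445, 217) 38 57 [ 548.2 -349.9   44.5] [ 571.3 -377.9   63.4]
(385, 301) 12 676 [ 411.7 -263.    18.3] [ 411.  -266.2   42.6]
(385, 301) 38 354 [ 410.5 -265.7   45.9] [ 411.4 -266.3   26.4]
(273, 208) 12 1080 [608.2 -18.   17.9] [615.1 -17.3  85.6]
(273, 208) 38 42 [585.  -23.8  45. ] [614.2 -17.3  61.2]
(273, 208) 100 638 [611.7 -18.4 104.8] [614.3 -17.8  45.3]
(273, 208) 113 367 [614.2 -18.3 116.7] [614.8 -18.1  33. ]
(273, 208) 150 133 [613.4 -17.4 157.3] [615.  -18.   13.2]
key_mid top [([134.7, 258.3], 0.37)]
key_mid side [([281.3, 344.6], 0.45)]
pulley_mid top [([447.0, 218.0], 0.83), ([384.8, 301.2], 0.81), ([141.4, 241.9], 0.75), ([405.6, 253.0], 0.72)]
pulley_mid side [([368.7, 214.5], 0.81), ([352.5, 286.8], 0.72), ([328.7, 202.2], 0.58), ([306.0, 183.1], 0.54)]
shaft_end top [([270.9, 200.6], 0.98)]
shaft_end side [([266.3, 206.2], 0.91)]
shaft_shoulder top [([273.7, 200.4], 0.74)]
shaft_shoulder side [([266.7, 223.2], 0.71), ([270.2, 228.2], 0.57), ([270.2, 201.4], 0.54)]
gearbox top [([275.9, 208.3], 0.59), ([273.2, 205.4], 0.2)]
gearbox side [([269.9, 266.5], 0.76)]
rack top [([143.0, 241.3], 0.94)]
rack side [([258.3, 354.9], 0.79)]
short_key top [([141.0, 240.2], 0.4)]
short_key side [([256.9, 353.5], 0.61)]
round_pin top [([268.3, 201.9], 0.71), ([144.7, 220.6], 0.59)]
round_pin side [([231.4, 353.8], 0.61)]
seal_top top [([272.0, 201.1], 0.84), ([145.0, 218.3], 0.55)]
seal_top side [([269.1, 219.4], 0.55)]
1.05
```

View pics/z1.png

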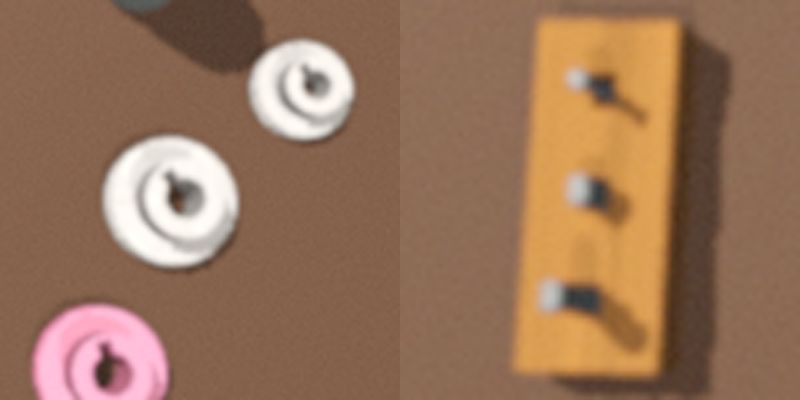

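View pics/z2.png

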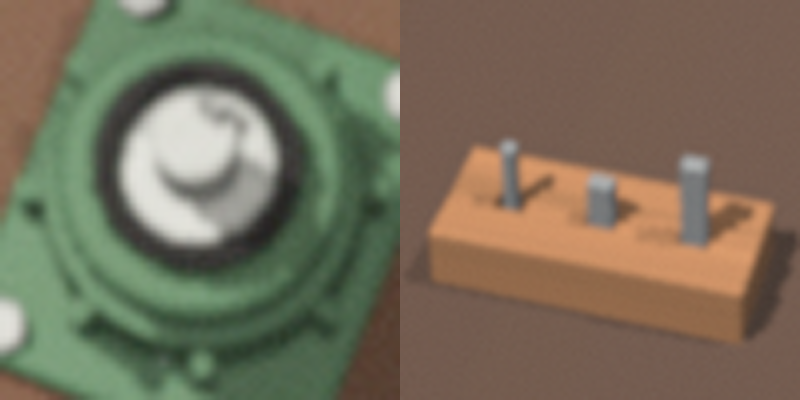

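The crop confirms it: the larger white pulley is at top (406,250), its keyway pointing up and slightly left. The tall key is the lower or end piece in the rack, top pixel about (134,258). The shoulder pocket shows up and to the right of the shaft. Next, the rack and gearbox poses.

```bash
python3 - <<'E'
from h import *
_,t,dt=load('top0');_,s,ds=load('side0')
C=cloud('top',dt)
P=C[195:285,110:170].reshape(-1,3);V=P[(P[:,2]>24)&(P[:,2]<34)]
r=cv2.minAreaRect(V[:,:2].astype(np.float32));print('rack',r)
for a,b in [(24,34),(50,58),(58,68),(70,82)]:
    m=P[(P[:,2]>a)&(P[:,2]<b)];print(a,len(m),m.mean(0).round(1))
Q=P[(P[:,2]>60)];print(Q.round(1).tolist()[:30])
Cs=cloud('side',ds)
Qs=Cs[310:360,265:300].reshape(-1,3);m=Qs[(Qs[:,2]>50)&(Qs[:,2]<85)];print('side key',len(m),m.mean(0).round(1),m.max(0).round(1),m.min(0).round(1))
# gearbox foot
P=C[165:255,230:320].reshape(-1,3);V=P[(P[:,2]>8)&(P[:,2]<26)]
print('foot',cv2.minAreaRect(V[:,:2].astype(np.float32)))
print('z bench',np.median(C[330:400,150:220,2]),np.median(Cs[300:380,330:400,2]))
E
```

```text
rack ((547.9376220703125, 283.2249450683594), (149.18414306640625, 61.92363739013672), 0.05362434685230255)
24 1618 [548.4 282.2  29.6]
50 34 [547.9 282.5  53.7]
58 22 [547.6 282.1  62.9]
70 23 [503.5 283.2  76.3]
[[464.8, -44.1, 947.8], [464.8, -44.1, 947.8], [464.8, -44.1, 947.8], [464.8, -44.1, 947.8], [593.6, 284.6, 65.4], [594.0, 283.4, 62.8], [594.0, 281.1, 63.1], [464.8, -44.1, 947.8], [464.8, -44.1, 947.8], [591.6, 287.1, 64.4], [591.7, 285.1, 63.8], [591.7, 282.9, 63.8], [591.5, 280.3, 64.8], [591.9, 279.1, 62.1], [589.8, 285.9, 61.3], [589.6, 283.1, 62.9], [589.9, 281.7, 60.8], [464.8, -44.1, 947.8], [464.8, -44.1, 947.8], [464.8, -44.1, 947.8], [464.8, -44.1, 947.8], [464.8, -44.1, 947.8], [464.8, -44.1, 947.8], [464.8, -44.1, 947.8], [464.8, -44.1, 947.8], [464.8, -44.1, 947.8], [508.5, 286.3, 76.8], [508.5, 284.3, 76.5], [508.3, 280.4, 81.2], [508.6, 281.1, 73.5]]
side key 98 [505.3 287.2  66.1] [512.  291.5  79.4] [499.6 279.   50. ]
foot ((614.7218017578125, -17.90064239501953), (130.17515563964844, 150.19967651367188), 67.83601379394531)
z bench 0.13986692153054037 0.9878064691999953
```

```bash
cat >> h.py <<'E'
def mv(target,xang=None,st=None,ref=None):
    """target world TCP; xang desired tool x heading deg. print tool shift m & turn"""
    st=st or bot.read_state();M=rot(st['orientation'])
    cur=np.degrees(np.arctan2(M[1,0],M[0,0]))
    d=M.T@(np.array(target,float)-st['eef_pos'])/1000
    turn=0 if xang is None else -((xang-cur+180)%360-180)
    print('cur',st['eef_pos'].round(1),'xang',cur.round(2),'shift m',d.round(4),'turn',round(float(turn),2))
E
python3 -c "
from h import *
mv([503,283,180],90)"
```

```text
cur [204.1 537.6 214.6] xang 69.21 shift m [-0.1319  0.3698  0.0346] turn -20.79
```

apply_moves(
  rows=[
    [-0.132,0.37,0.0346,-20.8,0.045],
    [-0.132,0.37,0.0346,-20.8,0.045],
    [-0.132,0.37,0.0346,-20.8,0.045],
    [-0.132,0.37,0.0346,-20.8,0.045],
    [-0.132,0.37,0.0346,-20.8,0.045],
    [-0.132,0.37,0.0346,-20.8,0.045],
    [-0.132,0.37,0.0346,-20.8,0.045],
    [-0.132,0.37,0.0346,-20.8,0.045],
    [-0.132,0.37,0.0346,-20.8,0.045],
    [-0.132,0.37,0.0346,-20.8,0.045],
  ],
  grip_force=30,
)

```text
t: 2.3
eef_pos: [502.2, 283.9, 180.2]
orientation: [-0.0, 0.706, 0.708, 0.0]
contact_force: [-0.5, 0.1, -0.1]
grip_width: 44.9
```

```bash
python3 - <<'E'
from h import *
st,im,d=snap('wrist','w1');print(st['t'],st['eef_pos'],st['contact_force'],st['grip_width'],st['dq'].round(3))
C=cloud('wrist',d,st)
top=C[...,2];
m=(abs(top-76)<3)&(abs(C[...,0]-503)<25)&(abs(C[...,1]-283)<15)
P=C[m];print('key top',m.sum(),P.mean(0),P.min(0),P.max(0),cv2.minAreaRect(P[:,:2].astype(np.float32)))
ys,xs=np.where(m);print(xs.min(),xs.max(),ys.min(),ys.max())
mv([503,283,180],90)
E
```

```text
2.3 [502.23834294 283.94633509 180.21740565] [-0.49202489  0.12245831 -0.11260919] 44.854315133758284 [ 0.001 -0.001 -0.001 -0.001 -0.002 -0.001]
key top 127 [502.89339722 285.80965454  75.93085109] [496.94977749 281.90360074  74.29984726] [509.63827444 289.85793322  77.36654087] ((503.2934265136719, 285.8828125), (12.688554763793945, 7.951338768005371), 0.07066772878170013)
284 293 198 211
cur [502.3 283.9 180.2] xang 90.12 shift m [-0.0009  0.0007  0.0002] turn 0.12
```

View pics/w1.png

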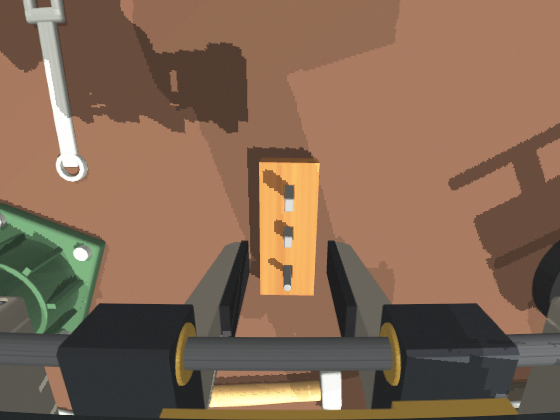

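apply_moves(
  rows=[
    [0.0013,0.001,0.06,0,0.045],
    [0.0013,0.001,0.1,0,0.045],
    [0.0013,0.001,0.1162,0,0.03],
    [0.0013,0.001,0.1162,0,0.03],
    [0.0013,0.001,0.1162,0,0.02],
    [0.0013,0.001,0.1162,0,0.012],
    [0.0013,0.001,0.1162,0,0.012],
  ],
)

```text
t: 3.22
eef_pos: [504.9, 284.4, 64.9]
orientation: [0.0, 0.707, 0.707, 0.001]
contact_force: [0.3, 0.5, 0.8]
grip_width: 12.0
```

```bash
python3 - <<'E'
from h import *
st,im,d=snap('wrist','w2');print(st['t'],st['eef_pos'],st['contact_force'],st['grip_width'])
cv2.imwrite('pics/w2z.png',cv2.resize(im[180:330,200:380],(720,600),interpolation=cv2.INTER_CUBIC)[...,::-1])
E
```

```text
3.225 [504.90802771 284.37410474  64.94569557] [0.25387506 0.50680091 0.83899066] 11.9514260366641
```

View pics/w2z.png

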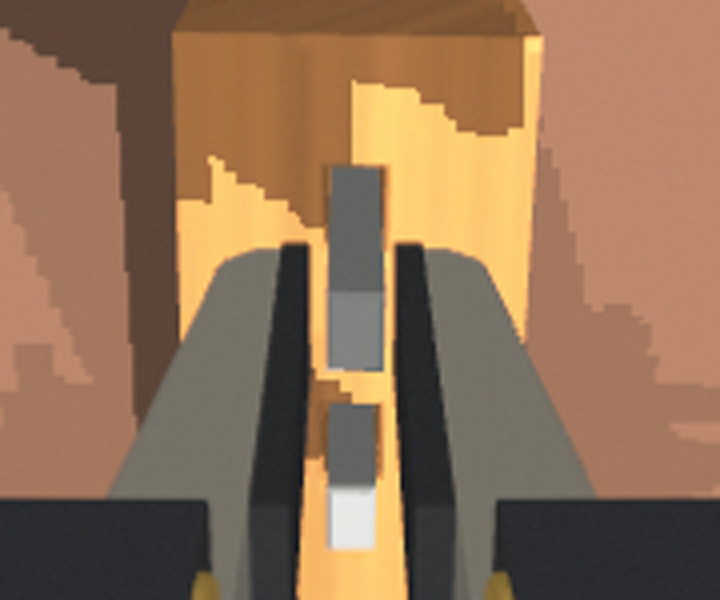

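apply_moves(
  rows=[
    [0.0,-0.0017,0,0,0.007],
    [0.0,-0.0017,0,0,0.006],
    [0.0,-0.0017,0,0,0.004],
  ],
  grip_force=12,
)

```text
t: 3.65
eef_pos: [502.8, 284.3, 64.2]
orientation: [0.0, 0.707, 0.707, 0.0]
contact_force: [-0.3, -0.1, 3.2]
grip_width: 8.0
```

```bash
python3 - <<'E'
from h import *
st=bot.read_state();print(st['t'],st['eef_pos'],st['contact_force'],st['wrist_torque'],st['grip_width'])
E
```

```text
3.65 [502.8452413  284.26325793  64.23976855] [-0.28933103 -0.05122008  3.22334927] [ 0.06099314 -0.14466806  0.02100094] 8.027782109038574
```

apply_moves(
  rows=[
    [0,0,0,0,0.004],
    [0,0,-0.04,0,0.004],
    [0,0,-0.1,0,0.004],
    [0,0,-0.176,0,0.004],
    [0,0,-0.176,0,0.004],
  ],
  grip_force=30,
)

```text
t: 4.28
eef_pos: [504.4, 284.8, 244.8]
orientation: [0.002, 0.707, 0.707, 0.003]
contact_force: [-0.3, -0.1, -0.5]
grip_width: 7.8
```

```bash
python3 - <<'E'
from h import *
st=bot.read_state();print(st['t'],st['eef_pos'],st['contact_force'],st['wrist_torque'],st['grip_width'])
mv([560,-18,240],90)
E
```

```text
4.275 [504.43002603 284.79441808 244.80364789] [-0.3168077  -0.12415228 -0.46477781] [ 0.04267963  0.00135863 -0.03558065] 7.823659792973097
cur [504.4 284.8 244.8] xang 90.02 shift m [-0.3028  0.0554  0.0045] turn 0.02
```

apply_moves(
  rows=[
    [-0.062,0.057,0,0,0.004],
    [-0.124,0.057,0,0,0.004],
    [-0.186,0.057,0,0,0.004],
    [-0.248,0.057,0,0,0.004],
    [-0.302,0.057,0,0,0.004],
    [-0.302,0.057,0,0,0.004],
    [-0.302,0.057,0,0,0.004],
  ],
)

```text
t: 5.15
eef_pos: [558.8, -17.7, 238.4]
orientation: [-0.001, 0.707, 0.707, -0.0]
contact_force: [-0.6, 0.1, -0.2]
grip_width: 7.5
```

```bash
python3 - <<'E'
from h import *
st,im,d=snap('wrist','w3');print(st['t'],st['eef_pos'],st['contact_force'],st['wrist_torque'],st['grip_width'],st['dq'].round(3))
C=cloud('wrist',d,st)
m=(abs(C[...,2]-158)<3)&(abs(C[...,0]-614)<30)&(abs(C[...,1]+18)<30)
P=C[m];print(m.sum(),P.mean(0),cv2.minEnclosingCircle(P[:,:2].astype(np.float32)))
u=proj('wrist',[614.7,-18,158],st)[0];print(u)
x,y=u.astype(int)
cv2.imwrite('pics/w3z.png',cv2.resize(im[max(0,y-50):y+70,x-60:x+60],(600,600),interpolation=cv2.INTER_CUBIC)[...,::-1])
E
```

```text
5.15 [558.78920271 -17.69165376 238.38353159] [-0.63889843  0.12047428 -0.15444728] [0.04314859 0.01515305 0.06570018] 7.5295046314228715 [ 0.037 -0.006 -0.004  0.003  0.003  0.002]
149 [621.0923171  -15.74156509 158.24335462] ((621.7916259765625, -16.716079711914062), 7.84611177444458)
[285.83108877 273.87374342]
```

View pics/w3.png

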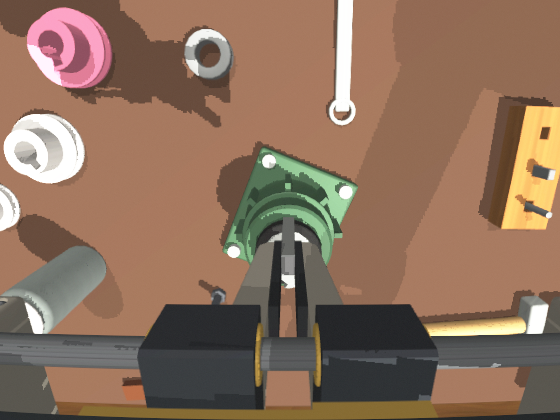

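View pics/w3z.png

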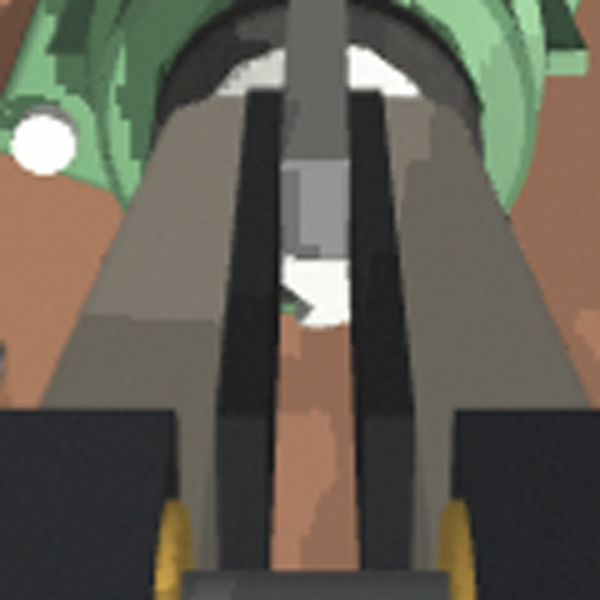

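The wrist image puts +x downward, so the shaft is hidden behind the fingers and key, around (287,255). I'll shift forward to x = 680 so it shows above them.

apply_moves(
  rows=[
    [0,0.06,-0.01,0,0.004],
    [0,0.12,-0.01,0,0.004],
    [0,0.12,-0.01,0,0.004],
    [0,0.12,-0.01,0,0.004],
  ],
)

```text
t: 5.7
eef_pos: [679.0, -16.0, 249.0]
orientation: [-0.001, 0.706, 0.708, -0.0]
contact_force: [0.2, 0.3, 0.0]
grip_width: 7.3
```

```bash
python3 - <<'E'
from h import *
st,im,d=snap('wrist','w4');print(st['t'],st['eef_pos'],st['contact_force'],st['wrist_torque'],st['grip_width'],st['dq'].round(3))
C=cloud('wrist',d,st)
m=(abs(C[...,2]-158)<4)&(abs(C[...,0]-614)<30)&(abs(C[...,1]+18)<30)
P=C[m];print(m.sum(),P.mean(0),cv2.minEnclosingCircle(P[:,:2].astype(np.float32)))
u=proj('wrist',[614.7,-18,158],st)[0];print(u)
x,y=u.astype(int)
cv2.imwrite('pics/w4z.png',cv2.resize(im[max(0,y-50):max(0,y-50)+100,x-50:x+50],(600,600),interpolation=cv2.INTER_CUBIC)[...,::-1])
E
```

```text
5.7 [679.02047916 -15.96926738 249.01231015] [0.15410745 0.28191724 0.00755467] [ 0.10280518  0.00180545 -0.01228233] 7.332768851393603 [-0.011 -0.055  0.021 -0.001 -0.002 -0.001]
786 [614.74485484 -15.66699003 157.99512239] ((615.8045043945312, -16.30375862121582), 13.034163475036621)
[283.82029848 130.2693565 ]
```

View pics/w4z.png

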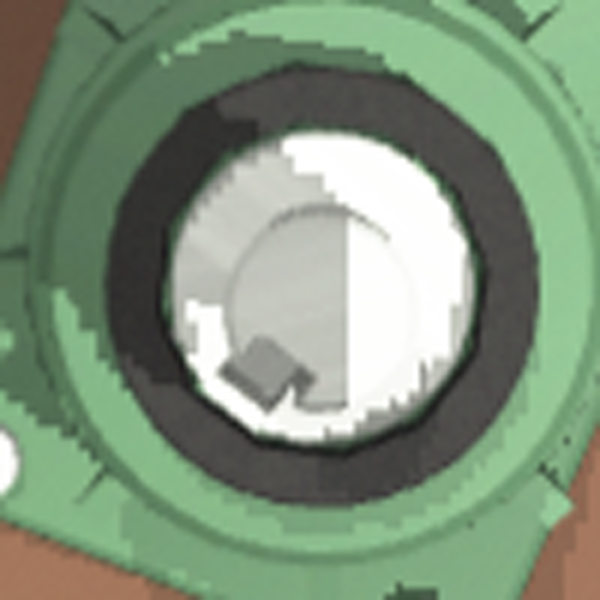

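```bash
python3 - <<'E'
from h import *
st,im,d=load('w4')
C=cloud('wrist',d,st)
S=(abs(C[...,2]-158)<3)&(np.hypot(C[...,0]-615,C[...,1]+17)<25)
P=C[S]
# circle fit on outer edge via mask contour
cnt=cv2.findContours(S.astype(np.uint8),0,1)[0];c=max(cnt,key=len).reshape(-1,2)
X=ray('wrist',c,158,st)[:,:2]
from scipy.optimize import least_squares
f=lambda p:np.hypot(X[:,0]-p[0],X[:,1]-p[1])-13+0.3
r=least_squares(f,[615.5,-16.3],loss='soft_l1',f_scale=.3);print('c',r.x,np.round(f(r.x),1))
cx,cy=r.x
# slot pixels: inside r<13 not top
G=ray('wrist',np.stack(np.meshgrid(np.arange(560),np.arange(420)),-1).reshape(-1,2),158,st).reshape(420,560,3)
rr=np.hypot(G[...,0]-cx,G[...,1]-cy)
sl=(rr<11.3)&~S
print(sl.sum())
v=(G[sl][:,:2]-[cx,cy]);print(v.mean(0),np.degrees(np.arctan2(v.mean(0)[1],v.mean(0)[0])))
# slot edges: boundaries angles; scan for best angle of 9.2 wide, floor 7
best=[]
inn=rr<12
for a in np.arange(-90,60,0.5):
    t=np.radians(a);e=np.cos(t)*(G[...,0]-cx)+np.sin(t)*(G[...,1]-cy);n=-np.sin(t)*(G[...,0]-cx)+np.cos(t)*(G[...,1]-cy)
    pred=(e>7)&(abs(n)<4.6)
    best.append(((pred[inn]==~S[inn]).mean(),a))
print(sorted(best)[-6:])
mm=(G[...,2]>0)&(abs(C[...,2]-110)<3)&(np.hypot(C[...,0]-615,C[...,1]+17)<25)
print('shoulder',C[mm].mean(0))
cv2.imwrite('pics/w4s.png',cv2.resize((S*255).astype(np.uint8)[90:170,240:330],(720,640),interpolation=0))
E
```

```text
c [615.56155348 -16.19332467] [ 0.  -0.5 -0.3 -0.  -0.4 -0.  -0.2  0.2  0.1  0.2  0.3 -0.2  0.1 -0.3
  0.1 -0.2 -0.4  0.2  0.1  0.  -0.  -0.   0.1  0.2  0.3 -0.2  0.   0.3
 -0.1  0.3 -0.1 -1.1 -2.2 -3.2 -4.2 -5.  -5.4 -5.6 -5.6 -5.5 -5.9 -5.6
 -5.  -4.4 -3.6 -2.7 -1.8 -1.  -0.  -0.2  0.4  0.3  0.3  0.3  0.4 -0.3
 -0.1  0.1  0.4 -0.   0.3  0.1 -0.1 -0.2 -0.2 -0.   0.2 -0.2  0.1 -0.2
 -0.4  0.1 -0.  -0.1 -0.2 -0.2 -0.2 -0.1  0.  -0.6 -0.3 -0.1 -0.4 -0.1
 -0.3 -0.5  0.   0.   0.1 -0.3 -0.1 -0.5 -0.1 -0.3 -0.6  0.  -0.1 -0.2
 -0.2 -0.2 -0.1]
58
[ 6.88051628 -5.15830201] -36.858783065993805
[(np.float64(0.983957219251337), np.float64(-39.5)), (np.float64(0.9852941176470589), np.float64(-39.0)), (np.float64(0.9852941176470589), np.float64(-37.5)), (np.float64(0.9852941176470589), np.float64(-37.0)), (np.float64(0.9866310160427807), np.float64(-38.5)), (np.float64(0.9866310160427807), np.float64(-38.0))]
shoulder [613.00434976 -16.36753925 110.11721115]
```

View pics/w4s.png

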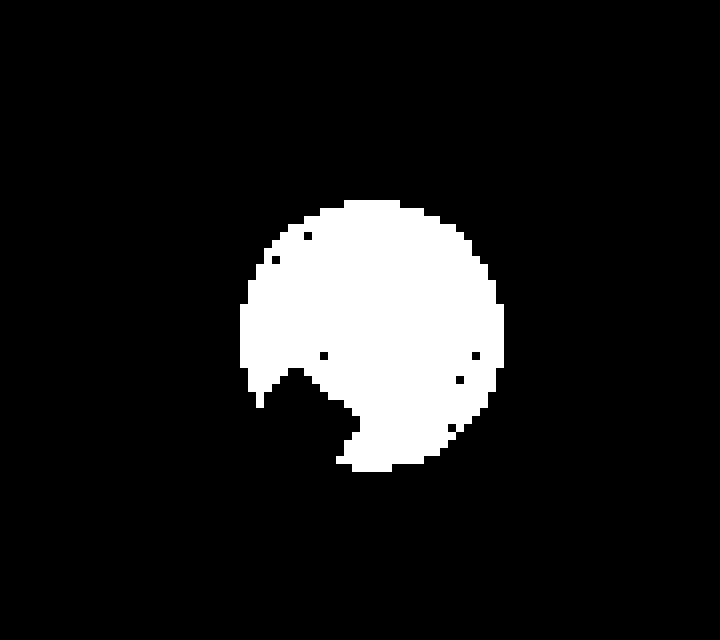

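```bash
python3 - <<'E'
from h import *
st=bot.read_state();print(st['qpos'].round(3))
mv([626.2,-26,222],52)
E
```

```text
[-0.202  0.409  1.224  0.     1.509 -1.774]
cur [678.9 -16.3 250.1] xang 90.12 shift m [-0.0096 -0.0527  0.0281] turn 38.12
```

apply_moves(
  rows=[
    [-0.005,-0.03,0.01,10,0.004],
    [-0.0096,-0.0527,0.02,20,0.004],
    [-0.0096,-0.0527,0.028,30,0.004],
    [-0.0096,-0.0527,0.028,38.1,0.004],
    [-0.0096,-0.0527,0.028,38.1,0.004],
    [-0.0096,-0.0527,0.028,38.1,0.004],
  ],
  grip_force=25,
)

```text
t: 6.5
eef_pos: [626.5, -27.1, 222.9]
orientation: [0.0, 0.899, 0.439, 0.001]
contact_force: [0.5, 0.3, -0.3]
grip_width: 7.5
```

```bash
python3 - <<'E'
from h import *
st=bot.read_state();print(st['t'],st['eef_pos'],st['contact_force'],st['wrist_torque'],st['grip_width'],st['dq'].round(3))
mv([626.2,-26,222],52)
im,d=bot.grab_frame('side')
st=bot.read_state()
c=proj('side',[615,-17,158])[0].astype(int)
im2,_=bot.grab_frame('wrist')
a=cv2.resize(im[c[1]-50:c[1]+50,c[0]-40:c[0]+40],(400,500),interpolation=2);b=cv2.resize(im2[190:310,240:336],(400,500),interpolation=2)
cv2.imwrite('pics/a5.png',np.hstack([a,b])[...,::-1])
E
```

```text
6.5 [626.54746562 -27.13004605 222.87489548] [ 0.50841425  0.27991044 -0.2566745 ] [0.00912746 0.02999107 0.00684542] 7.506739973884969 [-0.003  0.016 -0.009 -0.001 -0.     0.009]
cur [626.5 -27.1 222.9] xang 52.07 shift m [ 0.0007 -0.001   0.0009] turn 0.07
```

View pics/a5.png

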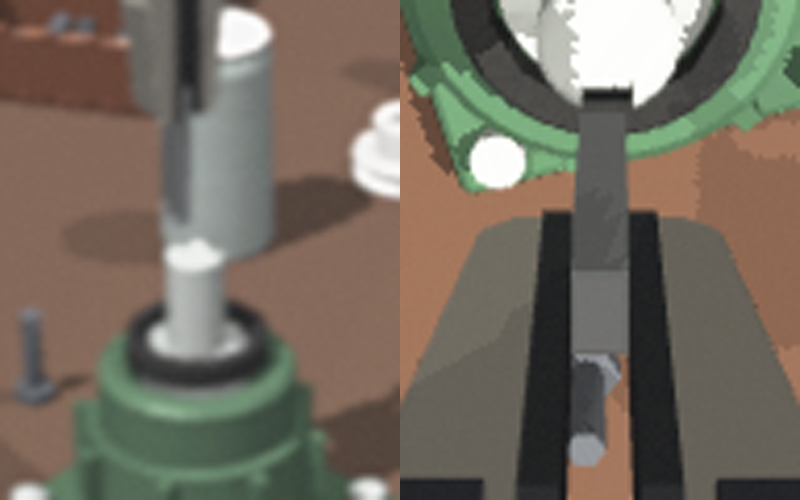

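Right crop: the slot mouth spans about 582–633 and the key end about 580–628, so the key needs roughly +0.6 mm along tool x. I'll correct that and descend slowly.

apply_moves(
  rows=[
    [0.0006,-0.0008,0.003,0,0.004],
    [0.0006,-0.0008,0.006,0,0.004],
    [0.0006,-0.0008,0.0065,0,0.004],
    [0.0006,-0.0008,0.0065,0,0.004],
  ],
)

```text
t: 7.1
eef_pos: [626.5, -26.5, 215.1]
orientation: [-0.0, 0.899, 0.438, -0.0]
contact_force: [-0.3, -0.2, 0.0]
grip_width: 7.4
```

```bash
python3 - <<'E'
from h import *
st,im2,d=snap('wrist','w6');print(st['t'],st['eef_pos'],st['contact_force'],st['wrist_torque'],st['grip_width'],st['dq'].round(3))
b=cv2.resize(im2[190:240,255:315],(720,600),interpolation=2)
cv2.imwrite('pics/a6.png',b[...,::-1])
E
```

```text
7.1 [626.53081702 -26.5017898  215.1269618 ] [-0.31086002 -0.1585291   0.04363578] [-0.07671955  0.04731949  0.0045701 ] 7.407294149357105 [-0.    -0.002 -0.004 -0.001  0.    -0.001]
```

View pics/a6.png

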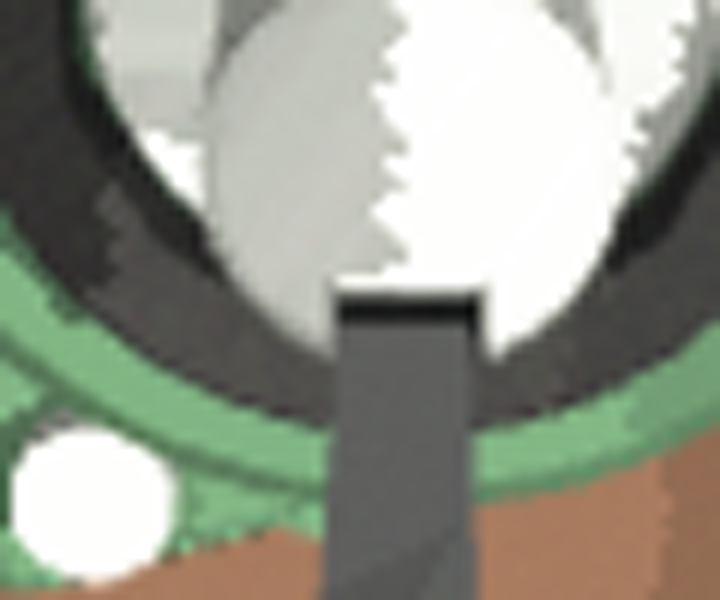

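apply_moves(
  rows=[
    [0.0003,-0.0003,0.001,0,0.004],
    [0.0003,-0.0003,0.003,0,0.004],
    [0.0003,-0.0003,0.005,0,0.004],
    [0.0003,-0.0003,0.005,0,0.004],
  ],
)

```text
t: 7.65
eef_pos: [626.3, -26.0, 210.0]
orientation: [-0.0, 0.899, 0.438, -0.0]
contact_force: [0.9, -0.4, -0.3]
grip_width: 7.3
```

```bash
python3 - <<'E'
from h import *
st=bot.read_state();print(st['t'],st['eef_pos'],st['contact_force'],st['wrist_torque'],st['grip_width'],st['dq'].round(3))
E
```

```text
7.65 [626.34122969 -26.02436154 209.98054416] [ 0.86818951 -0.41335718 -0.32312536] [-0.03825087 -0.04059264 -0.02421521] 7.28191927416847 [-0.003 -0.003 -0.003  0.     0.002 -0.001]
```

It's in the slot, with no reaction. Continuing down.

apply_moves(
  rows=[
    [0,0,0.004,0,0.004],
    [0,0,0.009,0,0.004],
    [0,0,0.014,0,0.004],
    [0,0,0.019,0,0.004],
    [0,0,0.023,0,0.004],
    [0,0,0.023,0,0.004],
  ],
)

```text
t: 8.4
eef_pos: [626.3, -26.0, 186.8]
orientation: [-0.0, 0.899, 0.438, -0.0]
contact_force: [-1.1, 0.5, -0.2]
grip_width: 7.6
```

```bash
python3 - <<'E'
from h import *
st,im2,d=snap('wrist','w7');print(st['t'],st['eef_pos'],st['contact_force'],st['wrist_torque'],st['grip_width'],st['dq'].round(3))
b=cv2.resize(im2[170:290,215:359],(720,600),interpolation=2)
cv2.imwrite('pics/a7.png',b[...,::-1])
E
```

```text
8.4 [626.25898625 -26.00534411 186.8045127 ] [-1.05063237  0.45708541 -0.15693893] [-0.03730081  0.04372957  0.06428922] 7.59579887989845 [ 0.003 -0.007 -0.01   0.     0.003  0.   ]
```

View pics/a7.png

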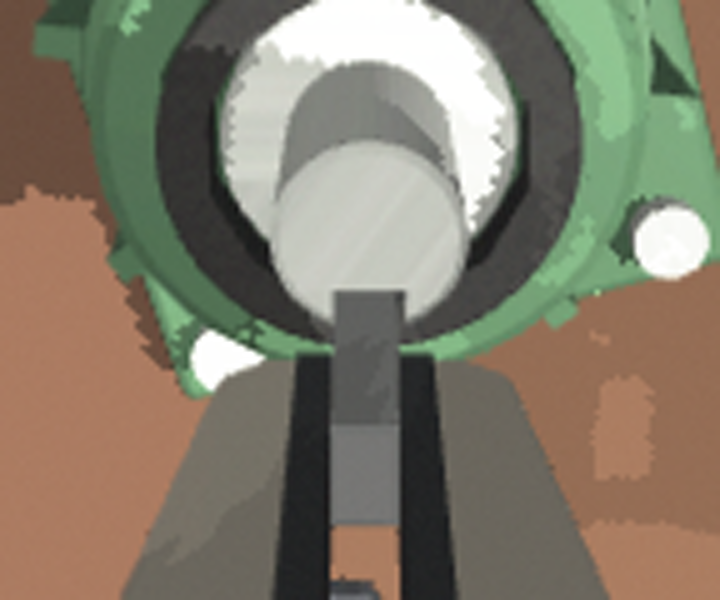

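Now I'll feel for the slot floor radially, moving inward along tool −y.

apply_moves(
  rows=[
    [0,-0.0005,0,0,0.004],
    [0,-0.0005,0,0,0.004],
  ],
)

```text
t: 8.7
eef_pos: [626.2, -25.7, 187.6]
orientation: [0.0, 0.899, 0.438, 0.0]
contact_force: [-0.2, -1.0, -0.1]
grip_width: 7.8
```

apply_moves(
  rows=[
    [0,-0.0005,0,0,0.004],
    [0,-0.0005,0,0,0.004],
  ],
)

```text
t: 8.95
eef_pos: [625.7, -25.4, 187.4]
orientation: [0.0, 0.899, 0.438, 0.0]
contact_force: [0.0, -0.3, -1.4]
grip_width: 7.4
```

apply_moves(
  rows=[
    [0,-0.0005,0,0,0.004],
    [0,-0.0005,0,0,0.004],
  ],
)

```text
t: 9.2
eef_pos: [625.4, -25.2, 187.4]
orientation: [0.0, 0.899, 0.438, 0.0]
contact_force: [0.6, -0.9, -0.6]
grip_width: 7.1
```

apply_moves(
  rows=[
    [0,-0.0005,0,0,0.004],
    [0,-0.0005,0,0,0.004],
  ],
)

```text
t: 9.45
eef_pos: [625.1, -25.0, 187.4]
orientation: [0.0, 0.899, 0.438, 0.0]
contact_force: [1.2, -0.1, -0.2]
grip_width: 7.8
```

apply_moves(
  rows=[
    [0,-0.0005,0,0,0.004],
    [0,-0.0005,0,0,0.004],
  ],
)

```text
t: 9.7
eef_pos: [624.8, -24.8, 187.5]
orientation: [0.0, 0.899, 0.438, 0.0]
contact_force: [1.7, -2.0, 0.4]
grip_width: 8.0
```

Contact is at about 2.6 N outward. I'll back off 0.5 mm and go down towards the pocket.

apply_moves(
  rows=[
    [0,0.0005,0.004,0,0.004],
    [0,0.0005,0.009,0,0.004],
    [0,0.0005,0.014,0,0.004],
    [0,0.0005,0.018,0,0.004],
    [0,0.0005,0.018,0,0.004],
  ],
)

```text
t: 10.32
eef_pos: [625.4, -25.2, 169.0]
orientation: [0.001, 0.899, 0.438, 0.0]
contact_force: [5.4, -3.0, -1.3]
grip_width: 7.8
```

apply_moves(
  rows=[
    [0,0,0.002,0,0.004],
    [0,0,0.004,0,0.004],
    [0,0,0.004,0,0.004],
  ],
)

```text
t: 10.7
eef_pos: [625.6, -25.2, 165.6]
orientation: [0.001, 0.899, 0.438, 0.001]
contact_force: [4.3, -3.6, 1.3]
grip_width: 7.6
```

apply_moves(
  rows=[
    [0,0.0005,0,0,0.004],
    [0,0.0005,0.001,0,0.004],
    [0,0.0005,0.002,0,0.004],
    [0,0.0005,0.003,0,0.004],
    [0,0.0005,0.003,0,0.004],
  ],
)

```text
t: 11.32
eef_pos: [625.8, -25.4, 162.6]
orientation: [0.001, 0.899, 0.438, 0.0]
contact_force: [5.0, -3.0, 3.2]
grip_width: 7.7
```

```bash
python3 - <<'E'
from h import *
st,im2,d=snap('wrist','w8');print(st['t'],st['eef_pos'],st['contact_force'],st['wrist_torque'],st['grip_width'],st['dq'].round(3))
b=cv2.resize(im2[190:290,227:347],(720,600),interpolation=2)
cv2.imwrite('pics/a8.png',b[...,::-1])
E
```

```text
11.325 [625.79614017 -25.36614464 162.62773049] [ 4.95231931 -2.99846628  3.24915015] [-0.68081092 -0.80860261  0.00838081] 7.650235113560249 [-0.001  0.     0.002 -0.001 -0.001 -0.001]
```

View pics/a8.png

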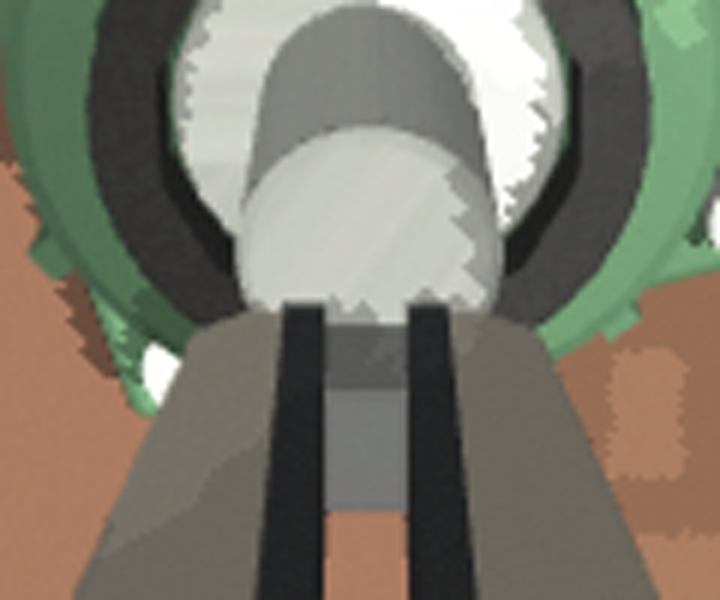

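apply_moves(
  rows=[
    [0,0.0005,0,0,0.004],
    [0,0.0005,0,0,0.004],
  ],
)

```text
t: 11.62
eef_pos: [625.8, -25.4, 162.3]
orientation: [0.0, 0.899, 0.438, 0.0]
contact_force: [3.9, -2.4, 2.9]
grip_width: 7.7
```

apply_moves(
  rows=[
    [0,0.0005,0,0,0.004],
    [0,0.0005,0,0,0.004],
  ],
)

```text
t: 11.88
eef_pos: [625.8, -25.6, 162.0]
orientation: [-0.0, 0.899, 0.438, -0.0]
contact_force: [2.6, -1.9, 1.1]
grip_width: 7.5
```

```bash
python3 - <<'E'
from h import *
st=bot.read_state();print(st['t'],st['eef_pos'],st['contact_force'],st['wrist_torque'],st['grip_width'])
E
```

```text
11.875 [625.81025285 -25.55083639 161.95572605] [ 2.64043103 -1.89873599  1.14854109] [-0.37168399 -0.59694213 -0.06102247] 7.46407614469761
```

apply_moves(
  rows=[
    [0,0.0006,0,0,0.004],
    [0,0.0006,0.0012,0,0.004],
    [0,0.0006,0.0012,0,0.004],
  ],
)

```text
t: 12.25
eef_pos: [625.8, -25.8, 160.3]
orientation: [-0.001, 0.899, 0.438, -0.001]
contact_force: [0.7, -0.2, -0.8]
grip_width: 7.7
```

```bash
python3 - <<'E'
from h import *
st=bot.read_state();print(st['t'],st['eef_pos'],st['contact_force'],st['wrist_torque'],st['grip_width'])
st,im,d=snap('side','s9')
c=proj('side',[615,-17,150])[0].astype(int)
cv2.imwrite('pics/a9.png',cv2.resize(im[c[1]-50:c[1]+50,c[0]-50:c[0]+50],(600,600),interpolation=2)[...,::-1])
E
```

```text
12.25 [625.8331594  -25.76993804 160.26113291] [ 0.72420269 -0.18978741 -0.82968485] [-0.21551634 -0.24655524 -0.01240863] 7.667238645436597
```

View pics/a9.png

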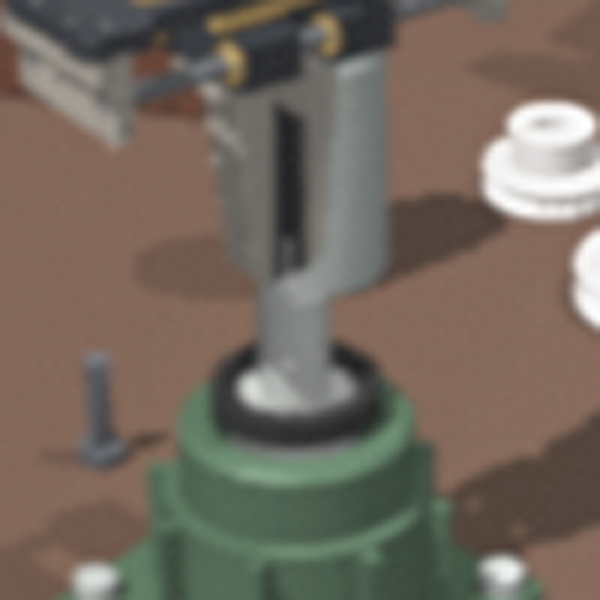

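No residual forces, and the key's lower end should be about 6 mm into the pocket. Releasing it just enough to drop.

apply_moves(
  rows=[
    [0,0,0,0,0.012],
    [0,0,0,0,0.013],
    [0,0,0,0,0.013],
    [0,0,0,0,0.013],
  ],
)

```text
t: 12.8
eef_pos: [626.5, -26.0, 161.1]
orientation: [-0.0, 0.899, 0.438, -0.0]
contact_force: [-0.5, 0.3, 0.6]
grip_width: 13.1
```

```bash
python3 - <<'E'
from h import *
st,im2,d=snap('wrist','w10');print(st['t'],st['eef_pos'],st['contact_force'],st['wrist_torque'],st['grip_width'])
b=cv2.resize(im2[190:290,227:347],(720,600),interpolation=2)
cv2.imwrite('pics/a10.png',b[...,::-1])
E
```

```text
12.8 [626.50839284 -26.04606446 161.10654347] [-0.46659219  0.26941614  0.62256998] [-0.01450674 -0.00168707 -0.01495126] 13.139860700321423
```

View pics/a10.png

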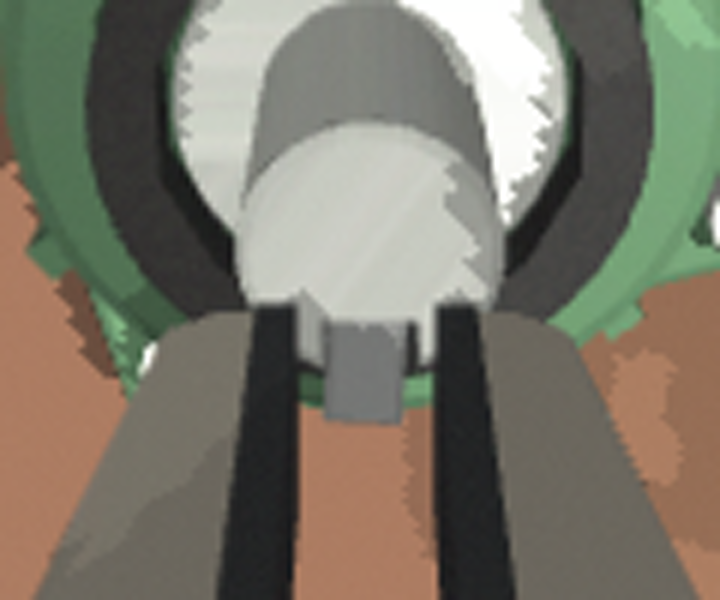

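```bash
python3 - <<'E'
from h import *
st,im2,d=load('w10')
C=cloud('wrist',d,st)
# key top px at crop (365,370)-> 
u=227+365/6;v=190+370/6
print(u,v,C[int(v)-2:int(v)+4,int(u)-2:int(u)+3,2].round(1))
print('shaft',C[int(190+220/6),int(227+365/6)])
print(C[int(v),int(u)])
mv([614,-70,300],52)
s,_,_=bot.read_state(),0,0;print(s['qpos'].round(2))
E
```

```text
287.8333333333333 251.66666666666666 [[153.2 155.  154.7 154.  153.9]
 [154.8 154.1 153.8 153.5 155.3]
 [155.  153.1 153.5 155.  153.9]
 [153.7 153.5 154.2 154.3 154.6]
 [154.1 153.8 154.6 154.5 154.8]
 [154.  331.4 154.2 154.1 153.8]]
shaft [612.57745435 -14.44679173 158.01600339]
[626.509145   -25.36268475 153.49462946]
cur [626.5 -26.1 161.1] xang 51.92 shift m [-0.0423  0.0172 -0.1389] turn -0.08
[-0.23  0.33  1.5   0.    1.31 -1.14]
```

The key's top measures 154 mm against the shaft end at 158 mm, so the key is home. Next: rise and go look at the pulley.

```bash
python3 - <<'E'
from h import *
mv([560,-345,170],52)
_,t,dt=load('top0');C=cloud('top',dt)
P=C[145:200,380:430].reshape(-1,3);P=P[(P[:,2]>122)&(P[:,2]<140)];print('can',cv2.minEnclosingCircle(P[:,:2].astype(np.float32)))
E
```

```text
cur [626.5 -26.1 161.1] xang 51.92 shift m [-0.2921  0.1444 -0.0089] turn -0.08
can ((688.4315795898438, -304.5296630859375), 31.075258255004883)
```

apply_moves(
  rows=[
    [0,0,-0.02,0,0.02],
    [0,0,-0.07,0,0.08],
    [0,0,-0.07,0,0.088],
    [0,0,-0.07,0,0.09],
  ],
)

```text
t: 13.35
eef_pos: [626.8, -26.1, 232.0]
orientation: [0.0, 0.899, 0.438, 0.0]
contact_force: [0.4, 0.2, -1.5]
grip_width: 47.7
```

```bash
python3 - <<'E'
from h import *
mv([560,-345,170],52)
st,im,d=snap('wrist','w11')
cv2.imwrite('pics/a11.png',cv2.resize(im[150:330,177:393],(720,600),interpolation=2)[...,::-1])
E
```

```text
cur [626.8 -26.1 232. ] xang 51.92 shift m [-0.2922  0.144   0.062 ] turn -0.08
```

View pics/a11.png

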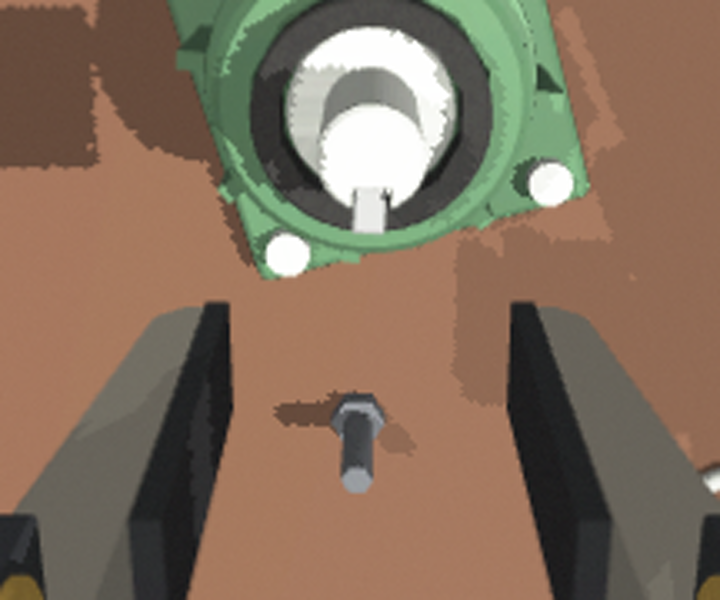

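```bash
cat >> h.py <<'E'
from scipy.optimize import least_squares
def circ(tag,z,c0,r,tol=3,win=1.9):
    st,im,d=load(tag);C=cloud('wrist',d,st)
    S=(abs(C[...,2]-z)<tol)&(np.hypot(C[...,0]-c0[0],C[...,1]-c0[1])<win*r)
    S=cv2.morphologyEx(S.astype(np.uint8),cv2.MORPH_OPEN,np.ones((3,3)))
    c=max(cv2.findContours(S,0,1)[0],key=len).reshape(-1,2)
    X=ray('wrist',c,z,st)[:,:2]
    f=lambda p:np.hypot(X[:,0]-p[0],X[:,1]-p[1])-p[2]
    s=least_squares(f,[*c0,r],loss='soft_l1',f_scale=.3)
    return s.x,np.median(abs(s.fun)),len(c)
E
python3 - <<'E'
from h import *
for t in ['w4','w11']:
    st,_,_=load(t);M=rot(st['orientation']);print(t,st['eef_pos'],np.degrees(np.arctan2(M[1,0],M[0,0])),circ(t,158,(615.3,-17),13))
st,im,d=load('w11');C=cloud('wrist',d,st)
m=(abs(C[...,2]-154)<2.2)&(np.hypot(C[...,0]-626,C[...,1]+26)<12)
P=C[m];print(m.sum(),P.mean(0),cv2.minAreaRect(P[:,:2].astype(np.float32)))
E
```

```text
w4 [679.02047916 -15.96926738 249.01231015] 90.14322429713587 (array([614.81967068, -16.15814428,  12.34610877]), np.float64(0.3712975758151966), 105)
w11 [626.78554417 -26.13822357 232.02691807] 51.91631830168878 (array([615.17060076, -15.58641634,  12.38789693]), np.float64(0.32567146375766676), 97)
138 [626.40763345 -24.92730643 154.02895612] ((626.6634521484375, -25.110370635986328), (7.8114824295043945, 11.837603569030762), 47.337528228759766)
```

apply_moves(
  rows=[
    [-0.05,0.025,0,0,0.09],
    [-0.1,0.05,0,0,0.09],
    [-0.15,0.075,0.01,0,0.09],
    [-0.2,0.1,0.02,0,0.09],
    [-0.25,0.125,0.04,0,0.09],
    [-0.292,0.144,0.062,0,0.09],
    [-0.292,0.144,0.062,0,0.09],
    [-0.292,0.144,0.062,0,0.09],
  ],
)

```text
t: 14.4
eef_pos: [559.6, -343.9, 168.4]
orientation: [-0.001, 0.899, 0.438, -0.0]
contact_force: [0.8, 0.2, 0.4]
grip_width: 90.1
```

```bash
python3 - <<'E'
from h import *
st,im,d=snap('wrist','w12');print(st['t'],st['eef_pos'],st['dq'].round(3))
u=proj('wrist',[522.5,-317.5,46],st)[0].astype(int);print(u)
cv2.imwrite('pics/a12.png',cv2.resize(im[max(0,u[1]-70):max(0,u[1]-70)+140,u[0]-80:u[0]+80],(800,700)[:2] if 0 else (685,600),interpolation=2)[...,::-1])
print(circ('w12',46,(522.5,-317.5),26,win=1.3))
E
```

```text
14.4 [ 559.61617981 -343.92620344  168.39190843] [ 0.024 -0.021 -0.01  -0.    -0.002 -0.001]
[284 149]
(array([ 523.54289762, -316.05912632,   25.69263301]), np.float64(0.22602068386748364), 164)
```

View pics/w12.png

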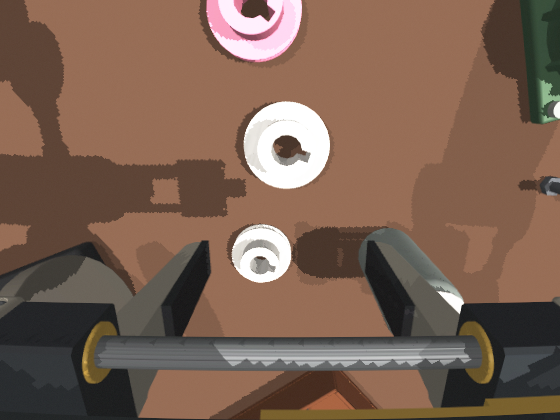

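View pics/a12.png

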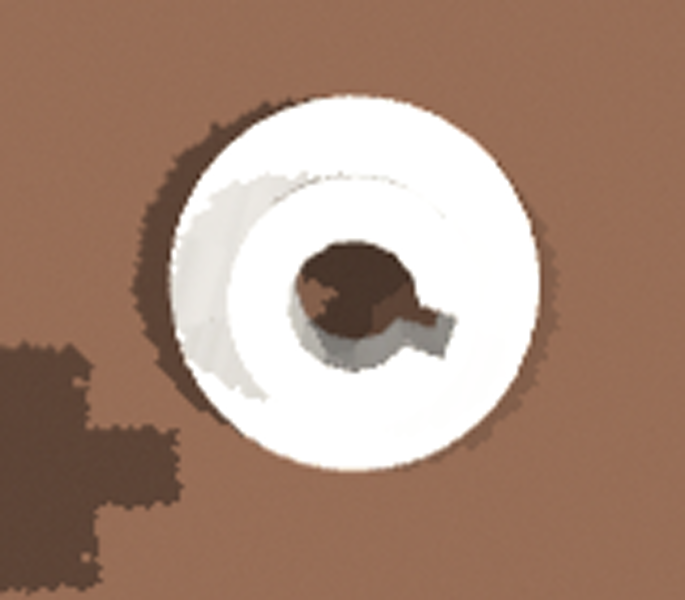

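```bash
python3 - <<'E'
from h import *
from scipy.optimize import minimize
def grid(st,z):
    return ray('wrist',np.stack(np.meshgrid(np.arange(560),np.arange(420)),-1).reshape(-1,2),z,st).reshape(420,560,3)
# pulley
st,im,d=load('w12');C=cloud('wrist',d,st);G=grid(st,46)
S=abs(C[...,2]-46)<4
def err(p,full=False):
    cx,cy,a=p;t=np.radians(a);x=G[...,0]-cx;y=G[...,1]-cy
    e=np.cos(t)*x+np.sin(t)*y;n=-np.sin(t)*x+np.cos(t)*y;r=np.hypot(x,y)
    hole=(r<13.8)|((e>0)&(e<21.6)&(abs(n)<5))
    pred=(r<26)&~hole
    w=(r<33)
    return (pred!=S)[w].sum()
best=min((err((523.5+dx,-316.06+dy,a)),dx,dy,a) for dx in np.arange(-1.5,1.6,.5) for dy in np.arange(-1.5,1.6,.5) for a in range(10,60,2));print(best)
b2=min((err((523.5+best[1]+dx,-316.06+best[2]+dy,best[3]+a)),523.5+best[1]+dx,-316.06+best[2]+dy,best[3]+a) for dx in np.arange(-.4,.5,.2) for dy in np.arange(-.4,.5,.2) for a in np.arange(-3,3.1,.5));print(b2)
for a in np.arange(b2[3]-4,b2[3]+4.1,1):print(a,err((b2[1],b2[2],a)),end='; ')
# key
st,im,d=load('w11');C=cloud('wrist',d,st);G=grid(st,154)
S=(C[...,2]>151.8)&(C[...,2]<156.2)
def err(p):
    cx,cy,a=p;t=np.radians(a);x=G[...,0]-cx;y=G[...,1]-cy
    e=np.cos(t)*x+np.sin(t)*y;n=-np.sin(t)*x+np.cos(t)*y
    pred=(abs(e)<6)&(abs(n)<4);w=(abs(e)<9)&(abs(n)<8)
    return (pred!=S)[w].sum()
r=sorted((err((626.4+dx,-24.93+dy,a)),626.4+dx,-24.93+dy,a) for dx in np.arange(-1.5,1.6,.3) for dy in np.arange(-1.5,1.6,.3) for a in range(-50,-26,2));print('\nkey',np.round(r[:6],1).tolist())
E
```

```text
(np.int64(53), np.float64(0.0), np.float64(0.0), 34)
(np.int64(50), np.float64(523.5), np.float64(-316.06), np.float64(34.5))
30.5 68; 31.5 65; 32.5 57; 33.5 51; 34.5 50; 35.5 54; 36.5 60; 37.5 66; 38.5 75; 
key [[1.0, 626.4, -24.9, -42.0], [5.0, 626.4, -24.9, -40.0], [6.0, 626.1, -24.9, -38.0], [6.0, 626.4, -24.9, -44.0], [6.0, 626.4, -24.9, -38.0], [6.0, 626.4, -24.9, -36.0]]
```

```bash
python3 - <<'E'
from h import *
mv([522.7,-317.1,21.5],52)
E
```

```text
cur [ 560.2 -343.7  169.2] xang 51.97 shift m [-0.0022 -0.0458  0.1477] turn -0.03
```

apply_moves(
  rows=[
    [-0.0022,-0.0458,0.03,0,0.08],
    [-0.0022,-0.0458,0.07,0,0.07],
    [-0.0022,-0.0458,0.11,0,0.07],
    [-0.0022,-0.0458,0.13,0,0.066],
    [-0.0022,-0.0458,0.138,0,0.066],
    [-0.0022,-0.0458,0.138,0,0.066],
  ],
  grip_force=20,
)

```text
t: 15.2
eef_pos: [523.2, -318.5, 32.0]
orientation: [0.001, 0.899, 0.438, 0.0]
contact_force: [-0.1, 0.5, -0.4]
grip_width: 65.8
```

```bash
python3 - <<'E'
from h import *
st,im,d=snap('wrist','w13');print(st['t'],st['contact_force'])
mv([522.7,-317.1,21.5],52)
cv2.imwrite('pics/a13.png',cv2.resize(im[150:330,177:393],(720,600),interpolation=2)[...,::-1])
E
```

```text
15.2 [-0.08606627  0.50324684 -0.36428698]
cur [ 523.4 -318.9   32.5] xang 51.93 shift m [ 0.001  -0.0017  0.011 ] turn -0.07
```

View pics/a13.png

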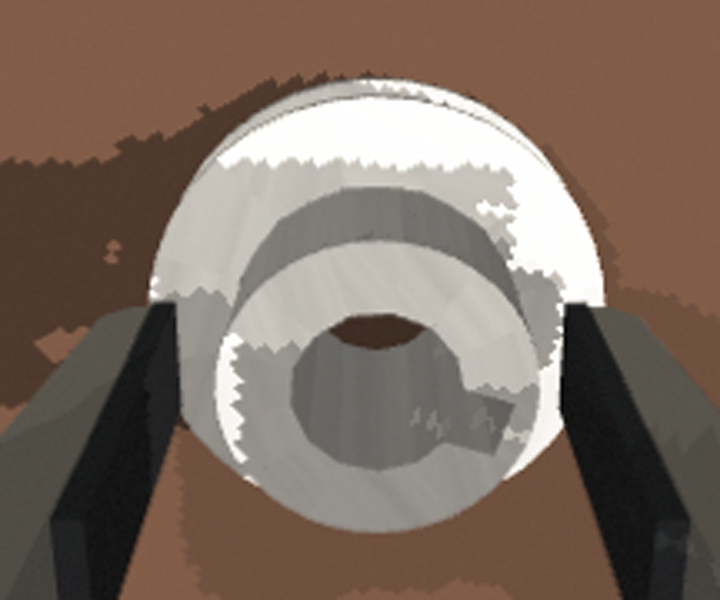

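apply_moves(
  rows=[
    [0.0007,-0.0012,0.006,0,0.066],
    [0.0007,-0.0012,0.0105,0,0.064],
    [0.0007,-0.0012,0.0105,0,0.058],
    [0.0007,-0.0012,0.0105,0,0.053],
  ],
  grip_force=10,
)

```text
t: 15.75
eef_pos: [522.0, -316.9, 20.6]
orientation: [-0.0, 0.899, 0.438, 0.0]
contact_force: [0.6, 0.9, -1.9]
grip_width: 52.8
```

apply_moves(
  rows=[
    [0,0,0,0,0.05],
    [0,0,0,0,0.048],
    [0,0,0,0,0.048],
  ],
)

```text
t: 16.12
eef_pos: [522.0, -316.7, 20.6]
orientation: [-0.0, 0.899, 0.438, 0.0]
contact_force: [2.4, 1.5, -1.4]
grip_width: 51.6
```

```bash
python3 - <<'E'
from h import *
st,im,d=snap('wrist','w14');print(st['t'],st['contact_force'],st['wrist_torque'],st['grip_width'],st['eef_pos'])
cv2.imwrite('pics/a14.png',cv2.resize(im[150:330,177:393],(720,600),interpolation=2)[...,::-1])
E
```

```text
16.125 [ 2.35877221  1.49375433 -1.40963502] [ 0.31747113 -0.31706021 -0.00828531] 51.58468590427337 [ 522.01580233 -316.67404753   20.55547124]
```

View pics/a14.png

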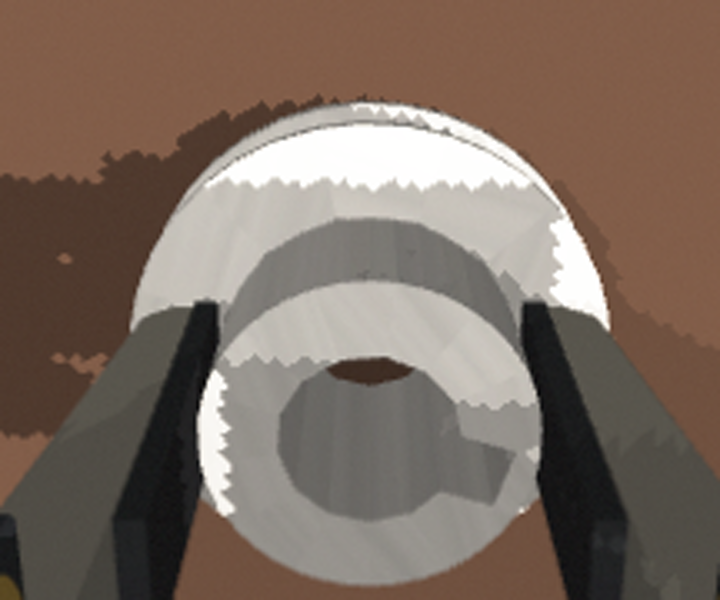

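apply_moves(
  rows=[
    [0,0,0,0,0.048],
    [0,0,-0.02,0,0.048],
    [0,0,-0.07,0,0.048],
    [0,0,-0.13,0,0.048],
    [0,0,-0.19,0,0.048],
    [0,0,-0.19,0,0.048],
  ],
  grip_force=35,
)

```text
t: 16.92
eef_pos: [524.4, -319.8, 218.6]
orientation: [0.006, 0.899, 0.438, 0.002]
contact_force: [-0.0, -0.2, -4.2]
grip_width: 51.1
```

```bash
python3 - <<'E'
from h import *
st,im,d=snap('wrist','w15');print(st['t'],st['contact_force'],st['wrist_torque'],st['grip_width'],st['eef_pos'])
mv([614.6,-16.8,210],-22.5)
cv2.imwrite('pics/a15.png',cv2.resize(im[150:330,177:393],(720,600),interpolation=2)[...,::-1])
E
```

```text
16.925 [-0.01305527 -0.23693532 -4.23111392] [-0.06254385 -0.01104816 -0.0107001 ] 51.13912894349411 [ 524.35464101 -319.84953416  218.56156641]
cur [ 522.7 -318.3  214. ] xang 51.9 shift m [ 0.294  -0.1137  0.003 ] turn 74.4
```

View pics/a15.png

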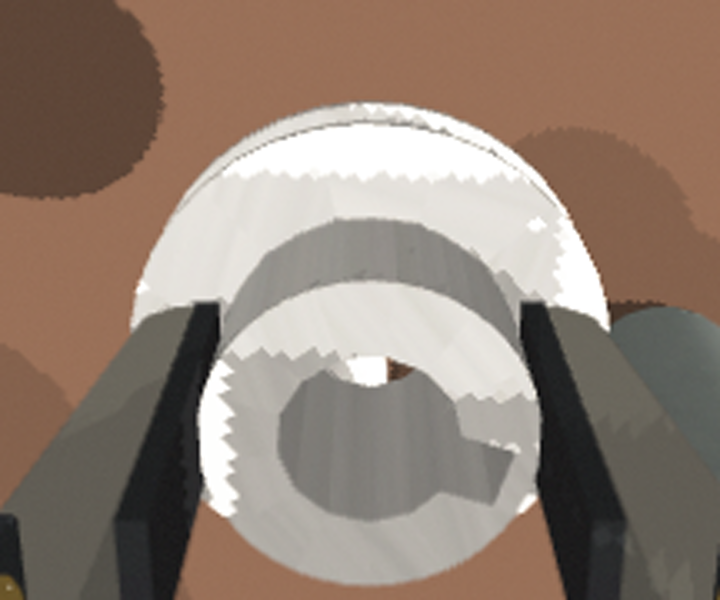

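```bash
cat >> h.py <<'E'
def inhand(tag):
    st,im,d=load(tag);st=dict(eef_pos=np.zeros(3),orientation=[1,0,0,0])  # tool frame
    C=cloud('wrist',d,st)
    m=(np.hypot(C[...,0],C[...,1])<40)&(C[...,2]<-22)&(C[...,2]>-29)
    zt=np.median(C[...,2][m&(np.hypot(C[...,0],C[...,1])<24)])
    G=ray('wrist',np.stack(np.meshgrid(np.arange(560),np.arange(420)),-1).reshape(-1,2),zt,st).reshape(420,560,3)
    S=abs(C[...,2]-zt)<2.5
    def err(p):
        cx,cy,a=p;t=np.radians(a);x=G[...,0]-cx;y=G[...,1]-cy
        e=np.cos(t)*x+np.sin(t)*y;n=-np.sin(t)*x+np.cos(t)*y;r=np.hypot(x,y)
        hole=(r<13.8)|((e>0)&(e<21.6)&(abs(n)<5))
        return (((r<26)&~hole)!=S)[(r<28)&(abs(x)<23)].sum()
    b=(1e9,0,0,18)
    for k,(s,da) in enumerate([(1,4),(.5,2),(.25,1),(.12,.5)]):
        o=b;b=min((err((o[1]+i*s,o[2]+j*s,o[3]+a*da)),o[1]+i*s,o[2]+j*s,o[3]+a*da) for i in range(-3,4) for j in range(-3,4) for a in range(-3,4))
    return zt,b
E
python3 -c "
from h import *
print(inhand('w14'));print(inhand('w15'))"
```

```text
(np.float64(-25.607382731984444), (np.int64(321), 0.87, 0.37, 19.5))
(np.float64(-25.56271481859622), (np.int64(322), 0.75, 0.5, 19.0))
```

```bash
python3 - <<'E'
from h import *
mv([614.7,-16.4,205],-20.5)
E
```

```text
cur [ 522.7 -318.3  214. ] xang 51.9 shift m [ 0.2943 -0.1139  0.008 ] turn 72.4
```

apply_moves(
  rows=[
    [0.03,-0.011,0,9,0.048],
    [0.07,-0.027,0,18,0.048],
    [0.11,-0.043,0,27,0.048],
    [0.15,-0.058,0,36,0.048],
    [0.19,-0.074,0,45,0.048],
    [0.23,-0.089,0,54,0.048],
    [0.265,-0.103,0,63,0.048],
    [0.294,-0.114,0.004,72.4,0.048],
    [0.294,-0.114,0.008,72.4,0.048],
    [0.294,-0.114,0.008,72.4,0.048],
  ],
)

```text
t: 18.23
eef_pos: [611.8, -15.5, 199.9]
orientation: [0.0, 0.984, -0.177, -0.003]
contact_force: [-0.9, -0.6, -4.9]
grip_width: 51.5
```

```bash
python3 - <<'E'
from h import *
st,im,d=snap('wrist','w16');print(st['t'],st['contact_force'],st['wrist_torque'],st['grip_width'],st['eef_pos'],st['dq'].round(3))
mv([614.7,-16.4,205],-20.5)
_,im2,_=snap('top','t16');_,im3,_=snap('side','s16')
print(inhand('w16'))
a=cv2.resize(im[150:330,177:393],(400,400),interpolation=2)
c=proj('side',[615,-17,160])[0].astype(int)
b=cv2.resize(im3[c[1]-50:c[1]+50,c[0]-50:c[0]+50],(400,400),interpolation=2)
cv2.imwrite('pics/a16.png',np.hstack([a,b])[...,::-1])
E
```

```text
18.225 [-0.86785913 -0.61304531 -4.92525463] [-0.0836076   0.10563016 -0.04431839] 51.51506675971084 [611.75119394 -15.48355157 199.9160528 ] [-0.016 -0.013 -0.019  0.006  0.     0.004]
cur [612.3 -15.9 200.8] xang -20.47 shift m [ 0.0024 -0.0004 -0.0042] turn 0.03
(np.float64(-25.52380418886048), (np.int64(314), -0.37, 0.12, 18.5))
```

View pics/a16.png

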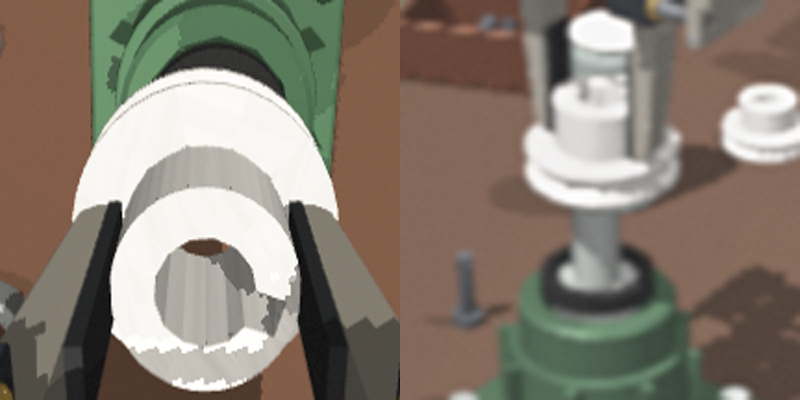

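apply_moves(
  rows=[
    [0.002,-0.0004,0.008,0,0.048],
    [0.002,-0.0004,0.016,0,0.048],
    [0.002,-0.0004,0.018,0,0.048],
    [0.002,-0.0004,0.018,0,0.048],
  ],
)

```text
t: 18.88
eef_pos: [615.3, -15.5, 184.2]
orientation: [-0.0, 0.984, -0.178, -0.0]
contact_force: [1.4, 0.4, -5.4]
grip_width: 51.4
```

```bash
python3 - <<'E'
from h import *
st,im,d=snap('wrist','w17');print(st['t'],st['contact_force'],st['wrist_torque'],st['grip_width'],st['eef_pos'],st['dq'].round(3))
mv([614.7,-16.4,181],-20.5)
cv2.imwrite('pics/a17.png',cv2.resize(im[200:330,210:366],(720,600),interpolation=2)[...,::-1])
E
```

```text
18.875 [ 1.39599131  0.40739675 -5.38141702] [-0.09804687  0.06888512 -0.03496751] 51.382257679215755 [615.309665   -15.54694203 184.23560433] [ 0.    -0.007 -0.01   0.001  0.001  0.001]
cur [615.6 -15.5 184.6] xang -20.48 shift m [-0.0005  0.0011  0.0036] turn 0.02
```

View pics/a17.png

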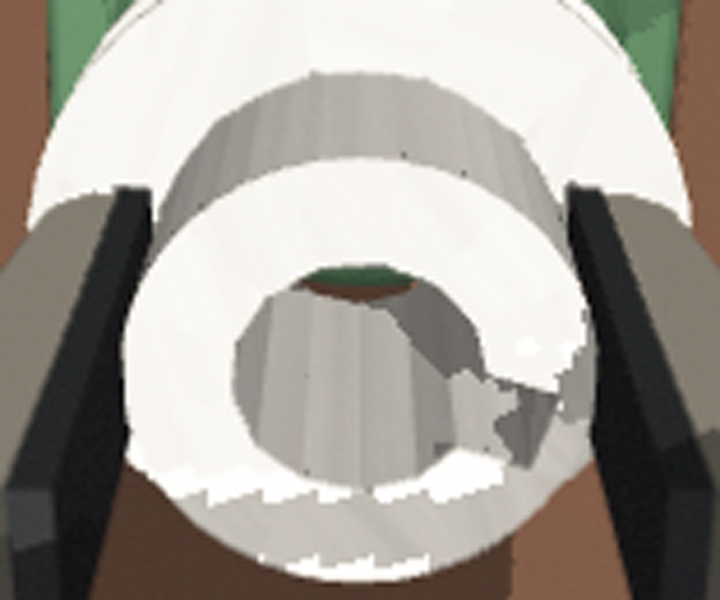

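```bash
python3 - <<'E'
from h import *
st,im,d=load('w17');C=cloud('wrist',d,st)
for v in range(256,268):
    print(v,[C[v,u].round(0).tolist() for u in (284,288,292)],im[v,288])
E
```

```text
256 [[618.0, -2.0, 211.0], [620.0, -3.0, 208.0], [622.0, -4.0, 209.0]] [248 247 242]
257 [[618.0, -3.0, 210.0], [611.0, -27.0, 157.0], [613.0, -28.0, 158.0]] [197 194 186]
258 [[598.0, -54.0, 100.0], [601.0, -54.0, 102.0], [604.0, -56.0, 101.0]] [ 82 101  82]
259 [[597.0, -54.0, 102.0], [601.0, -55.0, 101.0], [604.0, -57.0, 101.0]] [57 79 58]
260 [[597.0, -55.0, 100.0], [600.0, -56.0, 101.0], [604.0, -57.0, 101.0]] [57 80 58]
261 [[596.0, -57.0, 99.0], [600.0, -58.0, 100.0], [603.0, -60.0, 98.0]] [51 71 52]
262 [[577.0, -105.0, 0.0], [582.0, -107.0, -0.0], [586.0, -109.0, -1.0]] [78 59 46]
263 [[577.0, -106.0, -0.0], [581.0, -107.0, 1.0], [586.0, -110.0, -1.0]] [79 58 45]
264 [[576.0, -107.0, 0.0], [581.0, -109.0, 0.0], [585.0, -111.0, -0.0]] [80 58 47]
265 [[608.0, -29.0, 165.0], [581.0, -110.0, 1.0], [613.0, -30.0, 165.0]] [123 109 101]
266 [[608.0, -28.0, 167.0], [610.0, -29.0, 167.0], [613.0, -29.0, 168.0]] [172 168 162]
267 [[608.0, -28.0, 169.0], [610.0, -30.0, 167.0], [613.0, -30.0, 169.0]] [173 169 164]
```

apply_moves(
  rows=[
    [-0.0004,0.0005,0.002,0,0.048],
    [-0.0004,0.0005,0.004,0,0.048],
    [-0.0004,0.0005,0.0055,0,0.048],
    [-0.0004,0.0005,0.0055,0,0.048],
  ],
)

```text
t: 19.42
eef_pos: [614.8, -15.8, 178.9]
orientation: [-0.0, 0.984, -0.178, -0.0]
contact_force: [-0.7, 0.9, -4.7]
grip_width: 51.3
```

apply_moves(
  rows=[
    [0,0,0.001,0,0.048],
    [0,0,0.002,0,0.048],
    [0,0,0.002,0,0.048],
  ],
)

```text
t: 19.8
eef_pos: [615.0, -15.9, 177.1]
orientation: [-0.0, 0.984, -0.178, 0.0]
contact_force: [-0.1, -0.7, -4.9]
grip_width: 51.1
```

apply_moves(
  rows=[
    [0,0,0.001,0,0.048],
    [0,0,0.002,0,0.048],
    [0,0,0.003,0,0.048],
    [0,0,0.003,0,0.048],
  ],
)

```text
t: 20.3
eef_pos: [615.6, -16.0, 174.4]
orientation: [-0.0, 0.984, -0.178, 0.001]
contact_force: [3.5, -0.1, -4.4]
grip_width: 51.5
```

apply_moves(
  rows=[
    [0,0,0.001,0,0.048],
    [0,0,0.002,0,0.048],
    [0,0,0.002,0,0.048],
  ],
)

```text
t: 20.68
eef_pos: [615.7, -16.0, 172.5]
orientation: [-0.0, 0.984, -0.178, 0.001]
contact_force: [4.6, 0.1, -1.7]
grip_width: 51.4
```

apply_moves(
  rows=[
    [0.0008,-0.0003,0,0,0.048],
    [0.0008,-0.0003,0,0,0.048],
  ],
)

```text
t: 20.92
eef_pos: [615.7, -15.9, 172.0]
orientation: [0.0, 0.984, -0.178, -0.0]
contact_force: [2.8, -0.5, -2.6]
grip_width: 50.9
```

```bash
python3 - <<'E'
from h import *
st=bot.read_state();print(st['t'],st['contact_force'],st['wrist_torque'],st['grip_width'],st['eef_pos'])
M=rot(st['orientation']);print(np.degrees(np.arctan2(M[1,0],M[0,0])),M[:,2].round(4))
E
```

```text
20.925 [ 2.75076203 -0.46594102 -2.63137806] [-0.07077368 -0.64831383  0.00243957] 50.90587469220795 [615.74939547 -15.90957363 172.015482  ]
-20.48570202979751 [-3.e-04 -1.e-04 -1.e+00]
```

apply_moves(
  rows=[
    [0.0006,-0.0002,0,0,0.048],
    [0.0006,-0.0002,0.001,0,0.048],
    [0.0006,-0.0002,0.002,0,0.048],
    [0.0006,-0.0002,0.002,0,0.048],
  ],
)

```text
t: 21.42
eef_pos: [615.9, -15.8, 169.5]
orientation: [0.0, 0.984, -0.178, -0.001]
contact_force: [1.2, 0.3, -5.7]
grip_width: 51.4
```

```bash
python3 - <<'E'
from h import *
st,im,d=snap('wrist','w20');print(st['t'],st['contact_force'],st['wrist_torque'],st['grip_width'],st['eef_pos'])
cv2.imwrite('pics/a20.png',cv2.resize(im[200:330,210:366],(720,600),interpolation=2)[...,::-1])
E
```

```text
21.425 [ 1.23593611  0.3300659  -5.73855387] [-0.11141574 -0.15158276  0.01376777] 51.436348971277894 [615.9225131  -15.81236137 169.49552659]
```

View pics/a20.png

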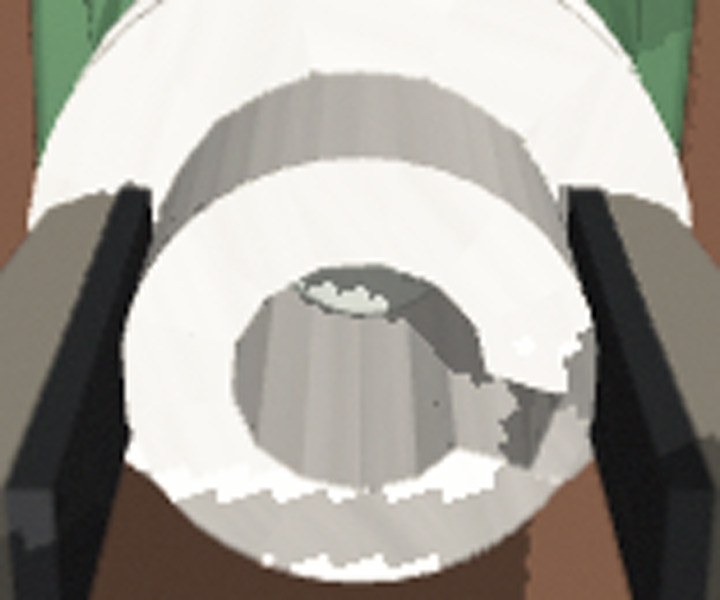

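The shaft end shows inside the bore. The pulley's underside is about 5 mm below the key top with almost no force, so the keyway is on the key. Continuing.

apply_moves(
  rows=[
    [0,0,0.002,0,0.048],
    [0,0,0.004,0,0.048],
    [0,0,0.006,0,0.048],
    [0,0,0.008,0,0.048],
    [0,0,0.008,0,0.048],
  ],
)

```text
t: 22.1
eef_pos: [616.2, -15.9, 161.8]
orientation: [-0.0, 0.984, -0.178, -0.0]
contact_force: [0.4, -0.0, -4.7]
grip_width: 51.1
```

```bash
python3 - <<'E'
from h import *
st=bot.read_state();print(st['t'],st['contact_force'],st['wrist_torque'],st['grip_width'],st['eef_pos'])
E
```

```text
22.1 [ 0.41745103 -0.03443232 -4.66637891] [-0.04370614  0.06050783 -0.04492622] 51.07414559403854 [616.24496268 -15.87133936 161.78670354]
```

apply_moves(
  rows=[
    [0,0,0.003,0,0.048],
    [0,0,0.006,0,0.048],
    [0,0,0.009,0,0.048],
    [0,0,0.012,0,0.048],
    [0,0,0.015,0,0.048],
    [0,0,0.015,0,0.048],
  ],
)

```text
t: 22.85
eef_pos: [616.2, -15.9, 146.7]
orientation: [0.0, 0.984, -0.178, -0.0]
contact_force: [-0.4, -0.1, -4.5]
grip_width: 51.1
```

apply_moves(
  rows=[
    [0,0,0.002,0,0.048],
    [0,0,0.004,0,0.048],
    [0,0,0.006,0,0.048],
    [0,0,0.006,0,0.048],
  ],
)

```text
t: 23.35
eef_pos: [616.3, -15.9, 140.8]
orientation: [0.0, 0.984, -0.178, -0.0]
contact_force: [-0.0, -0.1, -3.3]
grip_width: 51.3
```

apply_moves(
  rows=[
    [0,0,0.001,0,0.048],
    [0,0,0.002,0,0.048],
    [0,0,0.003,0,0.048],
    [0,0,0.003,0,0.048],
  ],
)

```text
t: 23.85
eef_pos: [616.4, -15.9, 138.0]
orientation: [-0.0, 0.984, -0.178, -0.0]
contact_force: [-0.4, -0.3, -4.5]
grip_width: 51.2
```

apply_moves(
  rows=[
    [0,0,0.001,0,0.048],
    [0,0,0.002,0,0.048],
    [0,0,0.003,0,0.048],
    [0,0,0.003,0,0.048],
  ],
)

```text
t: 24.35
eef_pos: [616.6, -15.9, 136.9]
orientation: [0.0, 0.984, -0.178, 0.0]
contact_force: [-4.6, 1.1, 5.1]
grip_width: 51.5
```

apply_moves(
  rows=[
    [0,0,0.001,0,0.048],
    [0,0,0.002,0,0.048],
    [0,0,0.002,0,0.048],
  ],
)

```text
t: 24.72
eef_pos: [616.6, -16.0, 135.0]
orientation: [0.0, 0.984, -0.178, 0.0]
contact_force: [-5.4, 1.0, 5.9]
grip_width: 51.1
```

apply_moves(
  rows=[
    [-0.0007,0.0002,0.001,0,0.048],
    [-0.0007,0.0002,0.002,0,0.048],
    [-0.0007,0.0002,0.002,0,0.048],
  ],
)

```text
t: 25.1
eef_pos: [616.6, -15.9, 133.3]
orientation: [0.0, 0.984, -0.178, 0.001]
contact_force: [-2.7, 1.7, 6.5]
grip_width: 51.3
```

apply_moves(
  rows=[
    [-0.0003,0,0.001,0,0.048],
    [-0.0003,0,0.002,0,0.048],
    [-0.0003,0,0.002,0,0.048],
  ],
)

```text
t: 25.48
eef_pos: [616.6, -15.9, 131.5]
orientation: [0.0, 0.984, -0.178, 0.001]
contact_force: [-2.5, 1.2, 6.2]
grip_width: 51.4
```

```bash
python3 - <<'E'
from h import *
st=bot.read_state();print(st['t'],st['contact_force'],st['wrist_torque'],st['grip_width'],st['eef_pos'])
M=rot(st['orientation']);print(M[:,2].round(4))
st,im,d=snap('wrist','w25');C=cloud('wrist',d,st)
c=circ
z=C[...,2]
u=proj('wrist',[615,-16.5,155],st)[0];print(u)
# boss top height and shaft top height
m=(np.hypot(C[...,0]-615,C[...,1]+16.5)<24)
h,e=np.histogram(z[m],bins=np.arange(100,175,1));print([(int(a),int(b)) for a,b in zip(e,h) if b>15])
cv2.imwrite('pics/a25.png',cv2.resize(im[200:330,210:366],(720,600),interpolation=2)[...,::-1])
E
```

```text
25.475 [-2.5107786   1.17954833  6.22131589] [ 0.07932892  0.75218396 -0.01701327] 51.402386932702754 [616.60654419 -15.91240128 131.51103175]
[ 2.9e-03 -6.0e-04 -1.0e+00]
[285.69639544 280.59196791]
[(152, 40), (153, 174), (154, 190), (155, 228), (156, 1762), (157, 2669), (158, 1083), (159, 98)]
```

View pics/a25.png

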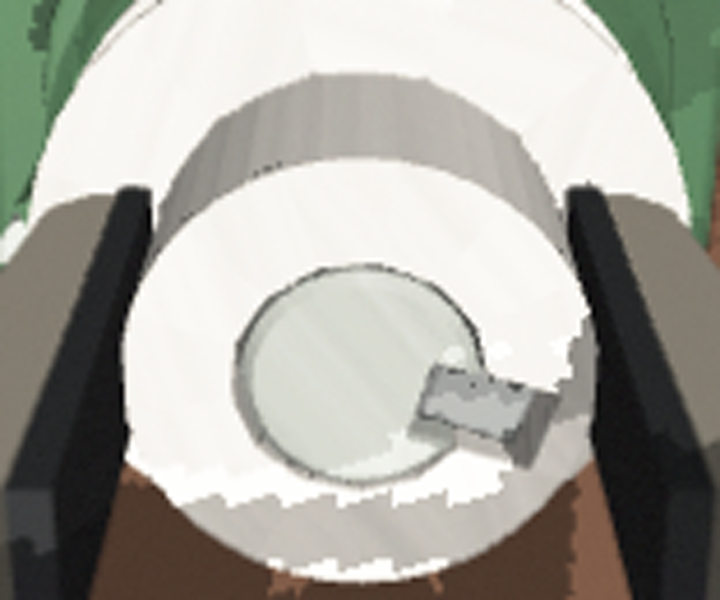

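The key lies in the keyway with its top flush inside the bore, and the boss top is at about 157 mm. Pressing the last millimetre or so until the reaction rises.

apply_moves(
  rows=[
    [-0.0003,0,0.0007,0,0.048],
    [-0.0003,0,0.0007,0,0.048],
  ],
)

```text
t: 25.78
eef_pos: [616.6, -15.9, 130.9]
orientation: [0.0, 0.984, -0.178, 0.002]
contact_force: [-2.1, 0.2, 6.2]
grip_width: 51.2
```

apply_moves(
  rows=[
    [0,0,0.0007,0,0.048],
    [0,0,0.0007,0,0.048],
  ],
)

```text
t: 26.02
eef_pos: [616.6, -15.9, 130.6]
orientation: [0.0, 0.984, -0.178, 0.002]
contact_force: [-2.6, -0.4, 8.8]
grip_width: 51.3
```

apply_moves(
  rows=[
    [0,0,0.0007,0,0.048],
    [0,0,0.0007,0,0.048],
  ],
)

```text
t: 26.28
eef_pos: [616.6, -15.9, 130.6]
orientation: [0.0, 0.984, -0.178, 0.002]
contact_force: [-4.1, 0.4, 10.7]
grip_width: 51.4
```

apply_moves(
  rows=[
    [0,0,0.0007,0,0.048],
    [0,0,0.0007,0,0.048],
  ],
)

```text
t: 26.52
eef_pos: [616.6, -15.9, 130.5]
orientation: [0.0, 0.984, -0.178, 0.002]
contact_force: [-5.4, 0.9, 14.8]
grip_width: 51.3
```

apply_moves(
  rows=[
    [0,0,0.0007,0,0.048],
    [0,0,0.0007,0,0.048],
  ],
)

```text
t: 26.78
eef_pos: [616.7, -15.9, 130.5]
orientation: [0.0, 0.984, -0.178, 0.002]
contact_force: [-7.8, 1.3, 17.5]
grip_width: 51.6
```

apply_moves(
  rows=[
    [-0.0012,0.0003,0.0003,0,0.048],
    [-0.0012,0.0003,0.0006,0,0.048],
    [-0.0012,0.0003,0.0006,0,0.048],
  ],
)

```text
t: 27.15
eef_pos: [616.6, -15.9, 130.5]
orientation: [0.0, 0.984, -0.178, 0.003]
contact_force: [-5.2, 1.4, 18.8]
grip_width: 51.4
```

```bash
python3 - <<'E'
from h import *
st=bot.read_state();print(st['t'],st['contact_force'],st['wrist_torque'],st['grip_width'],st['eef_pos'],st['orientation'])
st,im,d=snap('wrist','w26');C=cloud('wrist',d,st)
z=C[...,2]
x=C[...,0]-615;y=C[...,1]+16.5;r=np.hypot(x,y)
rim=(r>28)&(r<40)&(z>120)&(z<136);bs=(r>16)&(r<24)&(z>150)&(z<162);sh=(r<9)&(z>150);
print('rim',np.median(z[rim]),'boss',np.median(z[bs]),'shaft',np.median(z[sh]))
A=np.c_[x[bs],y[bs],np.ones(bs.sum())];print(np.linalg.lstsq(A,z[bs],rcond=None)[0])
E
```

```text
27.15 [-5.21341671  1.37681574 18.75810967] [0.30112683 1.57087758 0.01485709] 51.38413313903508 [616.5767026  -15.90747869 130.53909018] [ 8.20830194e-05  9.84069959e-01 -1.77750365e-01  3.33426126e-03]
rim 128.21500462789015 boss 156.11416445431502 shaft 158.195803523771
[-7.72323405e-03  7.28470793e-03  1.56018624e+02]
```

apply_moves(
  rows=[
    [0.0005,0,-0.0015,0,0.048],
    [0.0005,0,-0.002,0,0.048],
    [0.0005,0,-0.002,0,0.056],
    [0.0005,0,-0.002,0,0.058],
    [0.0005,0,-0.002,0,0.06],
  ],
)

```text
t: 27.82
eef_pos: [616.2, -16.2, 128.5]
orientation: [0.0, 0.984, -0.178, 0.002]
contact_force: [3.8, -0.9, 5.2]
grip_width: 59.6
```

```bash
python3 - <<'E'
from h import *
st=bot.read_state();print(st['t'],st['contact_force'],st['wrist_torque'],st['grip_width'],st['eef_pos'],st['orientation'])
st,im,d=snap('wrist','w27');C=cloud('wrist',d,st)
z=C[...,2]
x=C[...,0]-615;y=C[...,1]+16.5;r=np.hypot(x,y)
rim=(r>28)&(r<40)&(z>120)&(z<136);bs=(r>16)&(r<24)&(z>150)&(z<162);sh=(r<9)&(z>150);
print('rim',np.median(z[rim]),'boss',np.median(z[bs]),'shaft',np.median(z[sh]))
A=np.c_[x[bs],y[bs],np.ones(bs.sum())];print(np.linalg.lstsq(A,z[bs],rcond=None)[0])
cv2.imwrite('pics/a27.png',cv2.resize(im[150:330,177:393],(720,600),interpolation=2)[...,::-1])
E
```

```text
27.825 [ 3.78841093 -0.91692803  5.16994985] [-0.20140152 -0.49060135 -0.02425159] 59.61955834927105 [616.18060242 -16.20656906 128.46829984] [ 1.53634956e-04  9.84050090e-01 -1.77876979e-01  2.27545244e-03]
rim 128.28388369230836 boss 156.18009095115013 shaft 158.21506012001902
[-7.38614190e-03  6.70677781e-03  1.56067753e+02]
```

View pics/a27.png

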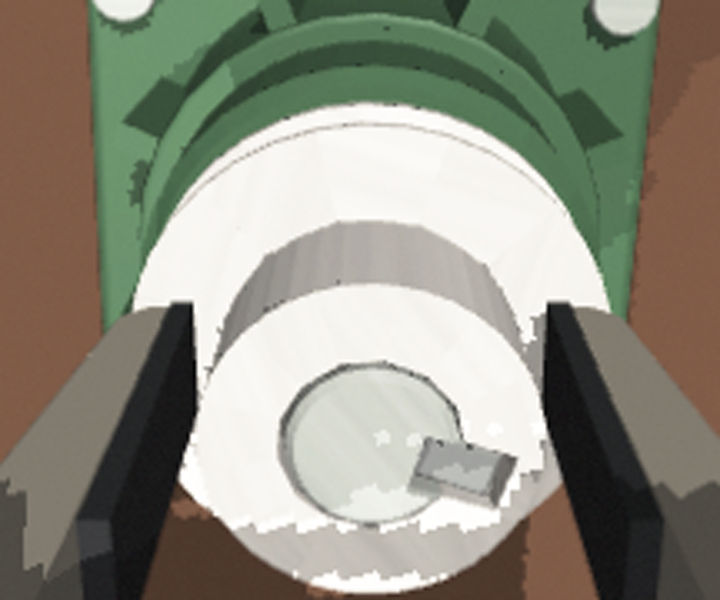

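The fingertips now rest on the rim at z 128.5 mm. An even press to about 20 N will confirm it's seated.

apply_moves(
  rows=[
    [0,0,0.001,0,0.06],
    [0,0,0.002,0,0.06],
    [0,0,0.002,0,0.06],
  ],
)

```text
t: 28.25
eef_pos: [616.3, -16.3, 128.4]
orientation: [0.0, 0.984, -0.178, 0.002]
contact_force: [-0.1, -1.8, 14.9]
grip_width: 60.1
```

apply_moves(
  rows=[
    [0,0,0.001,0,0.06],
    [0,0,0.0015,0,0.06],
    [0,0,0.0015,0,0.06],
  ],
)

```text
t: 28.62
eef_pos: [616.3, -16.2, 128.3]
orientation: [0.0, 0.984, -0.178, 0.002]
contact_force: [-3.7, 0.2, 23.0]
grip_width: 60.3
```

apply_moves(
  rows=[
    [0,0,0.001,0,0.06],
    [0,0,0.0015,0,0.06],
    [0,0,0.0015,0,0.06],
  ],
)

```text
t: 29.0
eef_pos: [616.3, -16.3, 128.3]
orientation: [0.0, 0.984, -0.178, 0.002]
contact_force: [-7.0, 0.6, 28.9]
grip_width: 60.1
```

A hard stop at 29 N with no movement: it's home. Retreating straight up.

apply_moves(
  rows=[
    [0,0,-0.004,0,0.06],
    [0,0,-0.008,0,0.066],
    [0,0,-0.02,0,0.075],
    [0,0,-0.05,0,0.08],
    [0,0,-0.1,0,0.08],
    [0,0.03,-0.14,0,0.08],
    [0,0.07,-0.14,0,0.08],
    [0,0.07,-0.14,0,0.08],
  ],
)

```text
t: 30.0
eef_pos: [589.2, -83.1, 262.4]
orientation: [0.0, 0.984, -0.179, -0.0]
contact_force: [0.2, -0.3, 0.4]
grip_width: 79.7
```

```bash
python3 - <<'E'
from h import *
st,im,d=snap('wrist','w30');print(st['t'],st['contact_force'],st['grip_width'],st['eef_pos'],st['dq'].round(3))
C=cloud('wrist',d,st)
z=C[...,2]
x=C[...,0]-615;y=C[...,1]+16.5;r=np.hypot(x,y)
rim=(r>30)&(r<40)&(z>120)&(z<136);bs=(r>16)&(r<24)&(z>150)&(z<162);sh=(r<9)&(z>150)
print('rim',np.median(z[rim]),'boss',np.median(z[bs]),'shaft',np.median(z[sh]))
for m in (rim,bs):
    A=np.c_[x[m],y[m],np.ones(m.sum())];print(np.linalg.lstsq(A,z[m],rcond=None)[0].round(4))
_,s,_=snap('side','s30')
c=proj('side',[615,-17,130])[0].astype(int)
b=cv2.resize(s[c[1]-50:c[1]+50,c[0]-50:c[0]+50],(400,400),interpolation=2)
u=proj('wrist',[615,-16.5,156],st)[0].astype(int);v0=max(0,u[1]-60)
a=cv2.resize(im[v0:v0+120,u[0]-60:u[0]+60],(400,400),interpolation=2)
cv2.imwrite('pics/a30.png',np.hstack([a,b])[...,::-1])
E
```

```text
30.0 [ 0.20286328 -0.32591733  0.43373024] 79.71830064203748 [589.21562523 -83.09987704 262.38340565] [0.044 0.02  0.007 0.026 0.    0.021]
rim 128.09922807185424 boss 156.08972677119863 shaft 157.96318975558222
[6.000000e-04 2.100000e-03 1.280928e+02]
[-6.000000e-03  7.700000e-03  1.560242e+02]
```

View pics/a30.png

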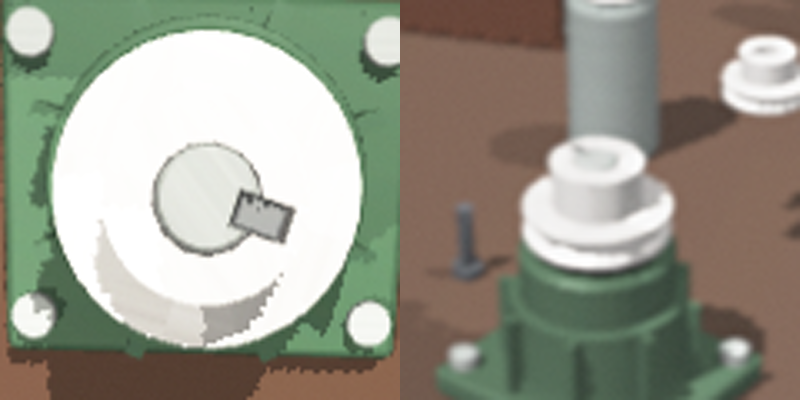

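The pulley is level: rim at 128.1 mm, boss at 156.1, shaft end at 158.0. The key sits in both the slot and the keyway, and the gripper is clear. Handing in.

apply_moves(
  rows=[
    [0,0,0,0,0.08],
    [0,0,0,0,0.08],
  ],
)

```text
t: 30.35
eef_pos: [590.0, -80.4, 261.6]
orientation: [-0.0, 0.984, -0.177, -0.0]
contact_force: [0.8, 0.4, 0.1]
grip_width: 80.1
```

```bash
python3 -c "
from h import *
s=bot.read_state();print(s['t'],s['contact_force'],s['dq'].round(3));print(bot.hand_in())"
```

```text
30.35 [0.77111067 0.43208033 0.13409175] [-0.003 -0.002 -0.001 -0.     0.002 -0.001]
the job is handed in; nothing more can be done
None
```

The job is done and handed in at 30.35 s of the 72 s allowed. The long key is in the shaft's slot, and the larger white pulley is pressed home over it.

- **Key:** I took it from the rack, saw the slot at about −38° in world axes, felt for the slot floor and let the key drop into the pocket. Its top then measured 154 mm, 4 mm below the shaft end.
- **Pulley:** I fitted it boss up with its keyway over the key, and pushed the seal ring down with it. I pressed until it stopped, first gripping the boss and then with both fingertips on the rim.
- **Forces:** The highest force I read was about 29 N, in that last press.
- **Last checks:** The rim measured 128.1 mm (128 expected) and level. The boss measured 156.1 mm and the shaft end 158.0 mm, so the shaft stands about 1.9 mm out of the boss (2 expected). The gripper was open and touching nothing.

**Disagreement:** A plane fit of the boss top alone showed a slope of about 0.01 rad. The rim fit was flat, so I put that down to the shaft and key edges in the measurement.

**Not checked:** I did not look at the seal ring itself. Flush with the shoulder follows from the pulley's height. I also took no final picture of the whole bench; I handled only the key and that pulley.

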